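# Load the laboratory light box with sample jars and set its lamp lever

## Robot

A 6-joint arm with a two-finger parallel gripper is mounted at the origin on the work surface. World frame = base frame: x ahead of the robot, y to its left, z up, the work surface at z = 0. Lengths are in mm, angles in rad, forces in N, time in s.
With the tool pointing down it reaches from about 375 to 825 mm from the base axis. Payload 5.5 kg.
Tool frame: the origin (TCP) lies at the very end of the fingers, on their centre line; the grasp point (between the pads) lies 19 mm behind it; x points along the fingers, y is the direction in which the jaws open and shut, and the axes are right-handed (so a half turn about x gives the same grasp; the last joint's range is limited). The gripper opens to 85 mm and grips with 20 to 120 N. Pads are 22 mm wide; open, the fingers measure 114 mm over their backs; the gripper's body (76 mm by 85 mm) begins 54 mm behind the grasp point. The pads swing forward as they close: fully open they stand 13 mm farther back than shut.
Start: joints at [-1.296, 0.314, -0.047, 1.21, 0, 1.571], TCP at [162.809, -577.484, 231.299] pointing down, gripper open.
Joint ranges: [-2.67, 2.67], [-0.69, 1.73], [-1.03, 1.25], [-2.08, 2.16], [-1.42, 1.45], [-3.14, 3.14]. Speed limits (rad/s): [2.39, 2.39, 3.01, 3.14, 3.14, 3.14].

## Interface

Orientations are given as a unit quaternion [w, x, y, z].
In Python, from bench import sense, snapshot, job_done, outline_of gives the robot as it stands.
- The arm moves only by the tool move_arm, never from a script. Its argument "deltas" is a list of rows, each a list of 7 numbers: the shift along the tool's x, y, z in mm, then the turn, a rotation vector about the tool's x, y, z in rad, then the finger opening in mm, from 0 to 85.4. In form: [[tx, ty, tz, ax, ay, az, claw], ...]. A call has 1 to 20 rows; each row is the pose to reach, as a shift and turn from the pose measured when the call began, along the tool's axes at that moment; what a row does not reach only later rows make up. A row lasts 1/8 s, in which the tool goes at most 62.5 mm and 10.7 degrees, less where a joint would pass 70% of its speed; a pose out of reach is approached as far as the arm can. A call with a gripper value outside its range is refused whole. The fingers move at their own pace and stop on an object; "newtons" is the grip in N (left out, the last holds). Time passes only in rows, so rows that repeat a pose let the fingers close. It gives the time, the measured TCP pose, the force and the opening at its end, in the units of the state.
- sense(): the state, without advancing time (a new reading comes with each control period).
- snapshot(name): name is "scene" or "top" or "wrist"; returns a dict with "image" (384x512x3 uint8, red, green, blue), "intrinsics" (3x3 intrinsics, pixels), "dist_coeffs" ([k1, k2, p1, p2, k3] as OpenCV has them; the pictures are not rectified), "rvec" (rotation vector, rad) and "tvec" (3), from world to camera coordinates, as OpenCV has them; the wrist camera has in their place "hand_eye" (4x4, takes a point from camera to tool coordinates, whose origin is the TCP and whose axes are the tool frame's). Camera axes: x right, y down, z forward; pixel columns grow to the right and rows downward; lengths in mm; the calibration is good to about 2 mm. A picture is of the moment at which its call begins: read the wrist's pose just before it. There is no depth.
- job_done(): hands the job in, once; it reports no verdict.
Trained networks look in a picture, given as the dict that the camera call returned (one of the last four; its "shot" number tells which), for a name from the list of things; names that differ only in an ending like _2 or _b are one class to them, and where a whole thing is asked for, a point or a joint stands for the part that bears it (a point fixed in the world has none). Each returns a list of dicts, best first, with "p" (0 to 1); they miss things now and then, are a little off and sometimes report something else, mostly with a low value. They report only what shows in the picture. A call takes as long as a camera call. They do not tell look-alikes from the thing itself.
- outline_of(label, picture): "mask" (384x512 bool, what is visible of it) and "box" ([left, top, right, bottom] in pixels, round what is visible of it).
The state is a dict: "t": time; "joint_pos": joint angles; "joint_vel": joint speeds; "joint_efforts": joint torques, N m; "eef_pos": TCP position; "tool_rot": TCP orientation; "wrist_force": force on the tool from outside, world axes, zero at the start; "ft_torque": the same for the moment, N m; "grip_width": finger opening in mm.
Only numpy, scipy, OpenCV 4.12 (cv2) and the standard library are available. Lean on these libraries where they do the work, as an engineer would, in place of code of your own. Each camera call takes 0.05 s, during which the arm holds its last target.

## Task

Put the sample jars in for their light exposure: first pull the light box's lamp lever fully back to off (towards the robot's side of the box), lift the cover plate off its pins and lay it flat on the black rubber mat, then stand every sample jar on the bench upright inside the chamber. When all are in, seat the cover fully home on its two pins again, and only then swing the lamp lever up to line up with the small dark steel preset pointer beside it. Do not shift the pointer or disturb the flask, the blue bottle and the beaker standing nearby.

Things in the scene. Friction and masses are not known exactly. Their poses are not given: they have to be found in the camera images.
- lightbox: Fixed grey light box. Origin on the bench under the chamber's centre; x is its depth (front faces -x, the robot), y its length. Chamber part 140 (x) x 224 (y) mm, rim 80 mm high, open on top; inside 130 (x) x 180 (y) mm, 70 mm deep. At its -y end a lever pod: grey block 130 (x) x 90 (y) x 80 mm high, centred at y = -165 mm.
- chamber (a point): Centre of the chamber's inner floor, 10 mm above the bench; axes as the light box. White lamp tubes along the two long inner walls are only drawn and do not obstruct.
- rim (a point): Centre of the chamber's open mouth at rim height, 80 mm above the bench; axes as the light box. The seated cover's origin lies here. Two upright steel pins, 8 mm diameter, 14 mm tall with tapered tips, stand on the rim's end ledges at x = 0, y = +100 and -100 mm from here.
- lever_hinge (a point): Middle of the hinge axis of lever and pointer, 80 mm above the bench, on the pod between two upright white discs of 45 mm radius; axes as the light box, hinge axis = y.
- lever (a joint): Lamp lever's angle, rad, 0 to 1.2. 0 = off: at its back stop, leaning 0.6 rad from vertical to the light box's -x (robot's side); growing swings it up and over to +x (0.6 upright, 1.2 leaning 0.6 rad to +x). Stays where it is left; takes about 2 N at the knob.
- lever_knob (a point): Centre of the lever's black knob, 100 mm from the hinge axis: cylinder 24 mm diameter, 24 mm long along y, on a steel bar 12 mm wide (y), 10 mm thick. z axis runs out along the lever. Can be pinched from above on its two end faces (fingers closing along the light box's y) and led along its arc, or pushed.
- pointer (a joint): Angle of the preset pointer, rad, on the same axis and scale as the lever: when the two values are equal the lever is in line with the pointer. Stiff, must not be moved.
- pointer_tip (a point): End of the preset pointer, 68 mm from the hinge axis, midway between its two arms: dark steel stubs 6 mm square standing out 23 mm beyond the white discs, one on either side of the lever, 17 mm from its middle. z axis runs out along the pointer.
- cover: Loose aluminium cover plate, 140 (x) x 224 (y) x 6 mm, about 0.4 kg, with two 14 mm through holes at x = 0, y = +100 and -100 mm that drop over the pins; fits either way round. Origin at the centre of its underside, z up. At the start seated on the light box.
- cover_handle (a point): Centre of the cover's black bar handle, 41 mm above the plate's underside: a bar 14 mm square, 100 mm long along the cover's y, on two posts; 28 mm free beneath it.
- mat: Fixed black rubber mat on the bench, 260 (x) x 170 (y) x 4 mm. Origin at the centre of its underside.
- jar0: Squat round amber glass sample jar with a black screw cap, 42 mm diameter, 44 mm tall in all, about 80 g; stands on the bench at the start. Origin at the centre of its underside, z up. Two to four such jars are present; None if absent.
- jar1: Squat round amber glass sample jar with a black screw cap, 42 mm diameter, 44 mm tall in all, about 80 g; stands on the bench at the start. Origin at the centre of its underside, z up. Two to four such jars are present; None if absent.
- jar2: Squat round amber glass sample jar with a black screw cap, 42 mm diameter, 44 mm tall in all, about 80 g; stands on the bench at the start. Origin at the centre of its underside, z up. Two to four such jars are present; None if absent.
- jar3: Squat round amber glass sample jar with a black screw cap, 42 mm diameter, 44 mm tall in all, about 80 g; stands on the bench at the start. Origin at the centre of its underside, z up. Two to four such jars are present; None if absent.
- flask: Bystander: aluminium bottle, 76 mm diameter, 190 mm tall. Origin at the centre of its underside.
- reagent: Bystander: blue plastic bottle with a paper label, 64 mm diameter, 140 mm tall. Origin at the centre of its underside.
- beaker: Bystander: glass beaker, 68 mm across the rim, 75 mm tall. Origin at the centre of its underside.
Things that resemble listed ones, but are neither listed nor needed, are in the scene too. What is shaped like the jar1 but turquoise is not meant. What is shaped like the jar2 but turquoise is not meant.

How it is judged:
By the outcome, as a careful person would: the job done as asked, in the order asked, and still so for the second after the job is handed in, with the robot touching nothing.
Of jar0, jar1, jar2, jar3 only 2 to 4 are there at a start; the rules pass over those that are not, and their reading is None.
At some moment in a run one of jar0, jar1, jar2, jar3 may be knocked a few centimetres aside while the robot is not near it.
It also fails if it takes over 210 s, if anything falls off the work surface, if the arm or the gripper's body presses on something with over 40 N, if the wrist force passes 120 N, or if a joint passes its speed limit or range.

## Working session

There is one attempt and no reset: what is moved stays moved. The work goes in short steps, Python scripts to look and compute and a tool call to move; the robot and the scene stay as the last step left them, time stands still between calls to the robot, and variables do not carry over. Pictures are saved under pics/ and viewed, and the job is handed in when it is done.

Besides the shell and the picture viewer there is one more tool, called after "Request:" by a JSON object that holds its "api" and its "payload". move_arm: Moves the arm, as the interface text tells. Its arguments: {"type":"object","properties":{"deltas":{"type":"array","items":{"type":"array","items":{"type":"number"}}},"newtons":{"type":"number"}},"required":["deltas"]}

```bash
mkdir -p pics; ls; cat > h.py <<'E'
import numpy as np, cv2
from bench import sense, snapshot, job_done, outline_of
from scipy.spatial.transform import Rotation as R
def save(p,n,crop=None,s=1):
    im=p["image"][:,:,::-1]
    if crop: im=im[crop[1]:crop[3],crop[0]:crop[2]]
    if s!=1: im=cv2.resize(im,None,fx=s,fy=s,interpolation=cv2.INTER_CUBIC)
    cv2.imwrite("pics/"+n,im)
def q2R(q): return R.from_quat([q[1],q[2],q[3],q[0]]).as_matrix()
E
python3 - <<'E'
from h import *
s=sense()
print({k:np.round(v,3).tolist() for k,v in s.items()})
for n in("scene","top","wrist"):
    p=snapshot(n); save(p,n+"0.png",s=1.5)
    print(n,p["intrinsics"],p["dist_coeffs"],p.get("rvec"),p.get("tvec"),p.get("hand_eye"))
E
```

```text
pics
{'t': 0.0, 'joint_pos': [-1.296, 0.314, -0.048, 1.21, 0.0, 1.571], 'joint_vel': [-0.0, -0.001, 0.001, 0.001, 0.001, 0.002], 'joint_efforts': [0.0, -53.959, 33.975, 0.019, 0.0, -0.0], 'eef_pos': [162.661, -576.914, 230.428], 'tool_rot': [-0.096, -0.7, -0.097, 0.701], 'wrist_force': [-0.529, 0.553, -0.455], 'ft_torque': [0.001, -0.005, 0.033], 'grip_width': 85.528}
scene [[351.70057657   0.         259.12486942]
 [  0.         351.70057657 190.17155202]
 [  0.           0.           1.        ]] [-0.01844858  0.          0.          0.          0.        ] [ 0.76747432  2.74372295 -0.9038321 ] [ 481.51650804 -208.40456799 1259.41148944] None
top [[428.32845627   0.         255.67697972]
 [  0.         428.32845627 189.68940212]
 [  0.           0.           1.        ]] [0.02194399 0.         0.         0.         0.        ] [ 2.14609558 -2.19100452  0.13170233] [  53.87822946  619.79687036 1346.03233782] None
wrist [[272.32734407   0.         257.16867837]
 [  0.         272.32734407 187.26830945]
 [  0.           0.           1.        ]] [-0.02364517  0.          0.          0.          0.        ] None None [[ 3.28841673e-04 -3.26907204e-01  9.45056386e-01 -1.42732400e+02]
 [ 9.99999768e-01  6.70811335e-04 -1.15917463e-04  3.48917905e-01]
 [-5.96060282e-04  9.45056205e-01  3.26907349e-01 -8.41311744e+01]
 [ 0.00000000e+00  0.00000000e+00  0.00000000e+00  1.00000000e+00]]
```

View pics/scene0.png

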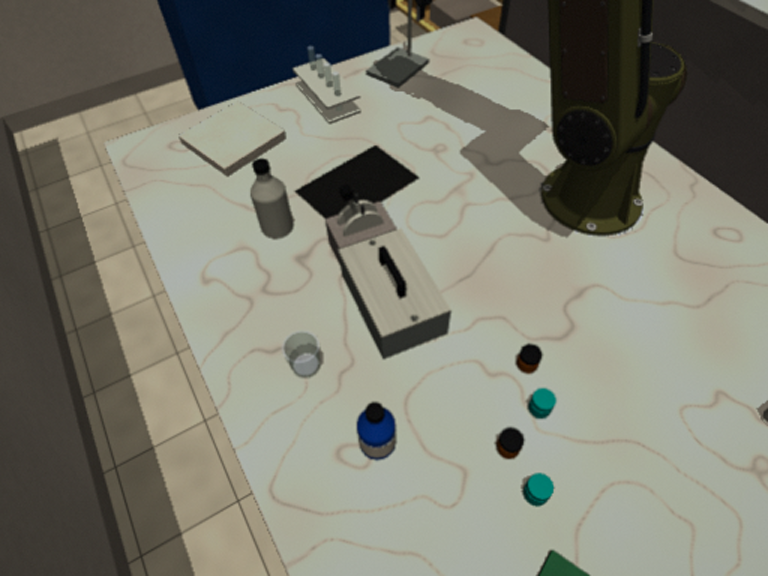

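View pics/top0.png

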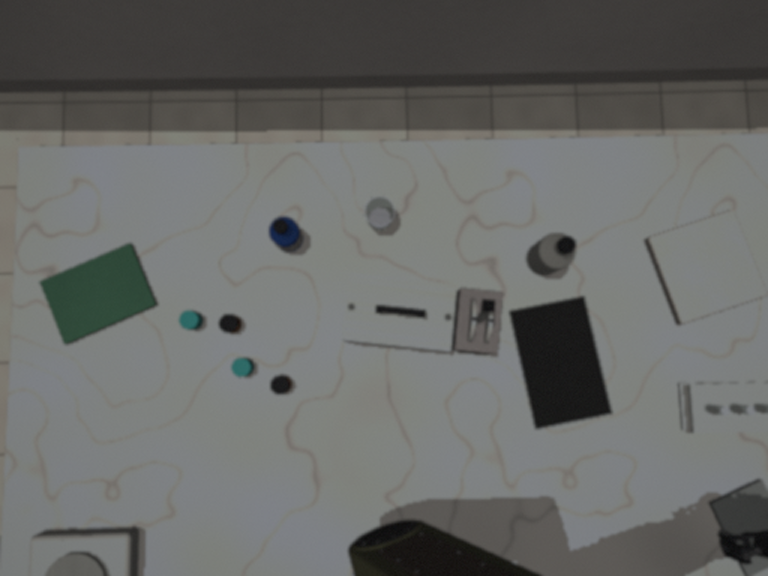

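View pics/wrist0.png

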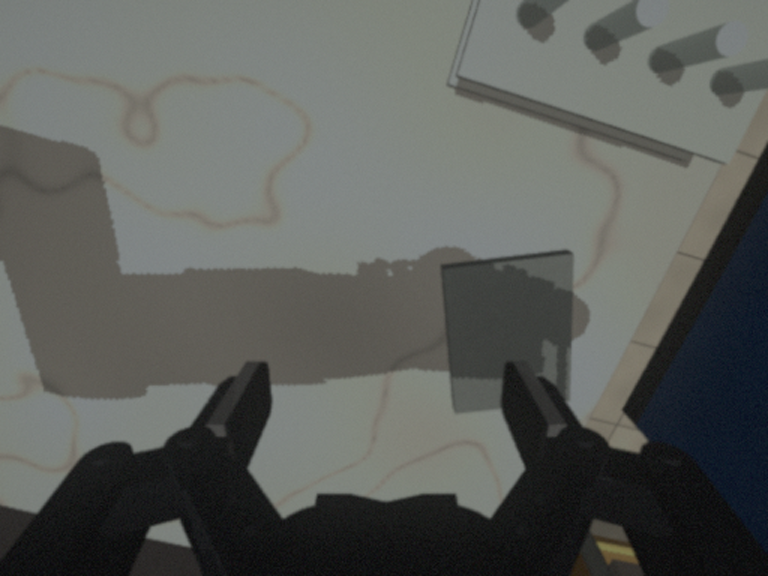

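The scene image shows the light box at about (390,280) (1.5x pixels), two amber jars with black caps at (529,357) and (510,442), and two turquoise look-alikes at (542,402) and (538,488). The mat is at (357,182).

```bash
cat >> h.py <<'E'
def cam(p,s=None):
    """returns K,dist,Rcw,tcw (world->cam)"""
    K=np.array(p["intrinsics"],float);d=np.array(p["dist_coeffs"],float)
    if p.get("rvec") is not None:
        return K,d,cv2.Rodrigues(np.array(p["rvec"],float))[0],np.array(p["tvec"],float).ravel()
    H=np.array(p["hand_eye"]);T=np.eye(4);T[:3,:3]=q2R(s["tool_rot"]);T[:3,3]=s["eef_pos"]
    M=np.linalg.inv(T@H);return K,d,M[:3,:3],M[:3,3]
def proj(c,X):
    K,d,Rm,t=c
    return cv2.projectPoints(np.atleast_2d(np.array(X,float)),cv2.Rodrigues(Rm)[0],t,K,d)[0][:,0]
def ray(c,uv):
    K,d,Rm,t=c
    u=cv2.undistortPoints(np.array(uv,float).reshape(-1,1,2),K,d)[:,0]
    D=np.c_[u,np.ones(len(u))]@Rm
    return -Rm.T@t,D/np.linalg.norm(D,axis=1)[:,None]
def onz(c,uv,z):
    o,D=ray(c,uv);return o+D*((z-o[2])/D[:,2])[:,None]
def tri(obs):
    A=np.zeros((3,3));b=np.zeros(3);L=[]
    for c,uv in obs:
        o,D=ray(c,uv);P=np.eye(3)-np.outer(D[0],D[0]);A+=P;b+=P@o;L.append((P,o))
    x=np.linalg.solve(A,b);return x,[np.linalg.norm(P@(x-o)) for P,o in L]
E
python3 - <<'E'
from h import *
sn={n:snapshot(n) for n in("scene","top")}
for l in("jar0","flask","reagent","beaker","mat","cover","cover_handle","lever_knob","pointer_tip","lightbox"):
    for n,p in sn.items():
        c=cam(p)
        for r in outline_of(l,p)[:4]:
            m=r["mask"];ys,xs=np.nonzero(m)
            if len(xs)==0: continue
            uv=[xs.mean(),ys.mean()]
            print(l,n,round(float(r["p"]),2),np.round(r["box"]),np.round(uv,1),m.sum(),"z0:",onz(c,uv,0)[0].round()[:2],"z22:",onz(c,uv,22)[0].round()[:2],np.median(p["image"][m],axis=0))
E
```

```text
jar0 scene 0.79 [329. 285. 350. 306.] [339.2 294.8] 307 z0: [539. 368.] z22: [547. 372.] [16. 16. 14.]
jar0 scene 0.74 [343. 231. 360. 251.] [352.1 239.1] 235 z0: [405. 258.] z22: [417. 265.] [15. 14. 12.]
jar0 scene 0.68 [350. 312. 368. 337.] [358.5 325.8] 332 z0: [548. 454.] z22: [556. 456.] [  0. 125. 112.]
jar0 scene 0.54 [351. 257. 372. 281.] [360.2 268.5] 341 z0: [445. 340.] z22: [455. 345.] [  0. 124. 112.]
jar0 top 0.7 [155. 238. 170. 252.] [161.6 243.6] 131 z0: [455. 350.] z22: [455. 345.] [ 46. 105. 102.]
jar0 top 0.63 [150. 209. 163. 223.] [153.  215.1] 165 z0: [548. 378.] z22: [547. 373.] [32. 28. 28.]
jar0 top 0.63 [120. 207. 135. 219.] [127.  212.4] 143 z0: [558. 463.] z22: [557. 456.] [ 45. 103. 100.]
jar0 top 0.58 [182. 250. 196. 264.] [186.9 255.7] 171 z0: [414. 268.] z22: [415. 265.] [36. 33. 31.]
flask scene 0.67 [169. 105. 194. 162.] [180.4 134.1] 1062 z0: [ 656. -395.] z22: [ 662. -372.] [74. 72. 63.]
flask top 0.94 [353. 155. 385. 184.] [367.2 168.8] 655 z0: [ 687. -331.] z22: [ 683. -325.] [68. 68. 65.]
reagent scene 0.73 [237. 267. 265. 306.] [250.9 287.2] 765
[... 966 characters left out ...]
 22.] z22: [772.  34.] [123. 128. 117.]
cover top 0.72 [231. 181. 301. 234.] [265.7 207.6] 3268 z0: [565.   9.] z22: [563.  10.] [128. 131. 129.]
cover top 0.69 [351. 156. 381. 185.] [366.8 168.7] 722 z0: [ 687. -330.] z22: [ 684. -324.] [72. 71. 69.]
cover_handle scene 0.56 [228. 155. 301. 228.] [262.2 188.1] 3060 z0: [531. -33.] z22: [539. -18.] [163. 159. 141.]
cover_handle top 0.76 [228. 183. 306. 234.] [266.  207.6] 3275 z0: [565.   8.] z22: [563.   9.] [128. 131. 129.]
lightbox scene 0.94 [217. 124. 302. 240.] [249.9 180.2] 2312 z0: [548. -81.] z22: [556. -66.] [71.5 70.  62. ]
lightbox top 0.46 [230. 189. 335. 235.] [316.  212.6] 1324 z0: [ 545. -156.] z22: [ 544. -153.] [96. 92. 90.]
```

```bash
python3 - <<'E'
from h import *
sn={n:snapshot(n) for n in("scene","top")}
save(sn["scene"],"s1.png",(190,110,390,340),3)
im=cv2.convertScaleAbs(sn["top"]["image"][170:300,100:430],alpha=1.7,beta=10)[:,:,::-1]
cv2.imwrite("pics/t1.png",cv2.resize(im,None,fx=2.4,fy=2.4,interpolation=cv2.INTER_CUBIC))
E
```

```text
(no output)
```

View pics/s1.png

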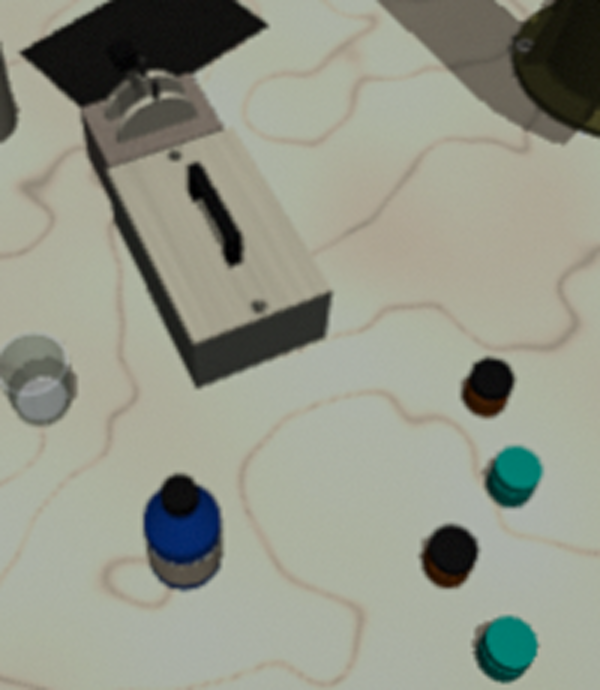

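View pics/t1.png

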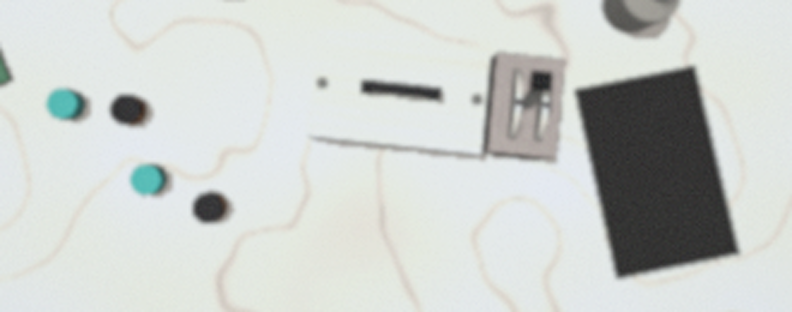

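```bash
python3 - <<'E'
from h import *
sn={n:snapshot(n) for n in("scene","top")}
c={n:cam(p) for n,p in sn.items()}
P=[tri([(c["top"],t),(c["scene"],s)]) for t,s in(((234.2,204.6),(276.3,212.)),((298.75,211.25),(248.3,161.7)))]
for x in P: print(x)
a,b=P[0][0],P[1][0]; print((a+b)/2,np.linalg.norm(a-b),"yaw",np.arctan2(-(a-b)[0],(a-b)[1]))
# mat: fit
for l in ("top","scene"):
    m=outline_of("mat",sn[l])[0]["mask"].astype(np.uint8)
    cn=max(cv2.findContours(m,0,1)[0],key=cv2.contourArea)[:,0].astype(float)
    w=onz(c[l],cn,4)[:,:2]; print(l,cv2.minAreaRect(w.astype(np.float32)))
E
```

```text
(array([570.47532167, 109.12092704,  80.26053248]), [np.float64(0.0005973750711624088), np.float64(0.000597375070932761)])
(array([545.37147566, -90.24060878,  80.60136514]), [np.float64(0.40172730225326014), np.float64(0.4017273022533346)])
[557.92339866   9.44015913  80.43094881] 200.93616204129623 yaw -0.1252619299581182
top ((449.0740661621094, -336.85064697265625), (258.41778564453125, 175.33120727539062), 10.732065200805664)
scene ((449.6889953613281, -336.4486389160156), (264.707275390625, 175.26119995117188), 7.610728740692139)
```

```bash
cat >> h.py <<'E'
def down(yaw):
    y=np.array([np.cos(yaw),np.sin(yaw),0]);x=np.array([0,0,-1.]);return np.c_[x,y,np.cross(x,y)]
def go(x,y,z,yaw,Rm=None,note=""):
    s=sense();R0=q2R(s["tool_rot"]);Rt=down(yaw) if Rm is None else Rm
    d=R0.T@(np.array([x,y,z])-np.array(s["eef_pos"]));rv=R.from_matrix(R0.T@Rt).as_rotvec()
    print(note,"d",d.round(1).tolist(),"rv",rv.round(4).tolist(),"rows>=",max(np.linalg.norm(d)/62.5,np.linalg.norm(rv)/.1867).round(1))
def yawnow():
    Rm=q2R(sense()["tool_rot"]);return np.arctan2(Rm[1,1],Rm[0,1])
E
python3 - <<'E'
from h import *
s=sense();print(q2R(s["tool_rot"]).round(3),yawnow())
for y in(-0.125+1.571,-0.125-1.571): go(535,-155,320,y)
E
```

```text
[[-0.     0.271 -0.962]
 [ 0.    -0.962 -0.271]
 [-1.    -0.     0.   ]] -1.2959475089993053
 d [-88.7, -305.6, -472.9] rv [-2.7419, -0.0, 0.0] rows>= 14.7
 d [-88.7, -305.6, -472.9] rv [0.4001, 0.0, 0.0] rows>= 9.1
```

Request:
{"api": "move_arm", "payload": {"deltas": [[-88.7,-305.6,-472.9,-0.18,0,0,85],[-88.7,-305.6,-472.9,-0.36,0,0,85],[-88.7,-305.6,-472.9,-0.54,0,0,85],[-88.7,-305.6,-472.9,-0.72,0,0,85],[-88.7,-305.6,-472.9,-0.9,0,0,85],[-88.7,-305.6,-472.9,-1.08,0,0,85],[-88.7,-305.6,-472.9,-1.26,0,0,85],[-88.7,-305.6,-472.9,-1.44,0,0,85],[-88.7,-305.6,-472.9,-1.62,0,0,85],[-88.7,-305.6,-472.9,-1.8,0,0,85],[-88.7,-305.6,-472.9,-1.98,0,0,85],[-88.7,-305.6,-472.9,-2.16,0,0,85],[-88.7,-305.6,-472.9,-2.34,0,0,85],[-88.7,-305.6,-472.9,-2.52,0,0,85],[-88.7,-305.6,-472.9,-2.7,0,0,85],[-88.7,-305.6,-472.9,-2.742,0,0,85],[-88.7,-305.6,-472.9,-2.742,0,0,85]]}}

```text
t: 3.68
eef_pos: [535.0, -155.0, 320.0]
tool_rot: [0.706, 0.044, 0.706, -0.044]
wrist_force: [0.1, -0.6, -0.8]
grip_width: 84.8
```

```bash
python3 - <<'E'
from h import *
s=sense();p=snapshot("wrist");save(p,"w1.png",s=1.5);print(s["joint_pos"],s["eef_pos"],yawnow(),s["t"])
E
```

```text
[-2.82015025e-01  2.12363239e-01  2.06682547e-02  1.37904080e+00
 -2.71374543e-05 -1.56666648e-01] [ 535.04434739 -155.03161967  320.0291405 ] 1.4450718900552468 3.675
```

View pics/w1.png

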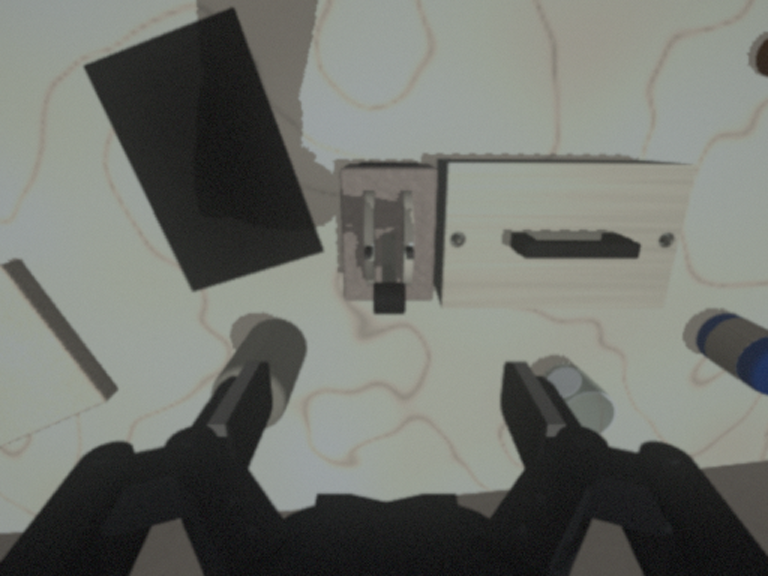

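```bash
python3 - <<'E'
from h import *
s=sense();p=snapshot("wrist");im=cv2.convertScaleAbs(p["image"],alpha=1.6,beta=10)[:,:,::-1]
np.save("w1.npy",{"p":p,"s":s},allow_pickle=True)
cv2.imwrite("pics/w1a.png",cv2.resize(im[95:215,215:345],None,fx=5,fy=5,interpolation=cv2.INTER_CUBIC))
cv2.imwrite("pics/w1b.png",cv2.resize(im[95:215,280:475],None,fx=4,fy=4,interpolation=cv2.INTER_CUBIC))
E
```

```text
(no output)
```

View pics/w1a.png

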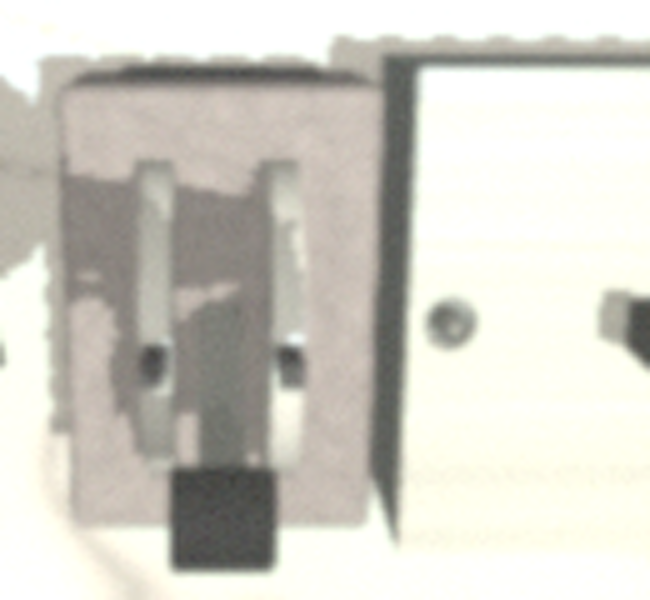

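View pics/w1b.png

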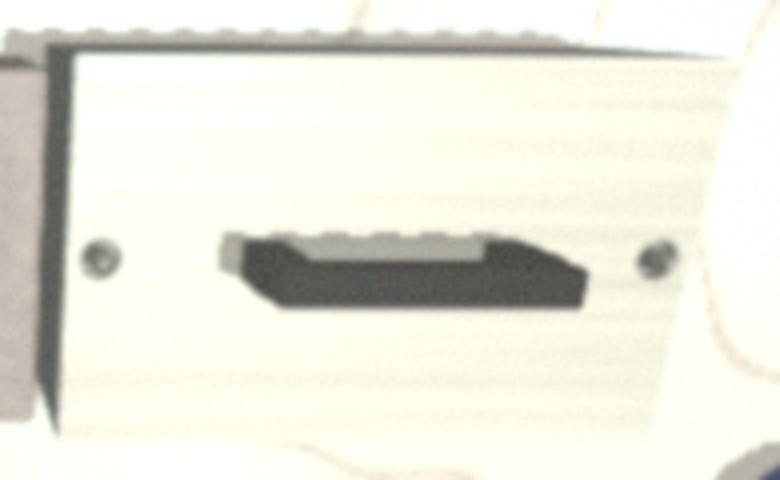

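```bash
cat > fit.py <<'E'
from h import *
from scipy.optimize import least_squares
def box2w(b,X):
    X=np.atleast_2d(X);c,s_=np.cos(b[2]),np.sin(b[2])
    return np.c_[b[0]+c*X[:,0]-s_*X[:,1],b[1]+s_*X[:,0]+c*X[:,1],X[:,2]]
E
python3 - <<'E'
from fit import *
D=np.load("w1.npy",allow_pickle=True).item();c=cam(D["p"],D["s"])
X=[[0,-100,86],[0,100,86],[-70,-112,86],[70,-112,86],[-65,-210,80],[-65,-120,80],[65,-210,80],[65,-120,80]]
uv=np.array([[305,159.5],[444.25,159.5],[298.75,108],[295,203.75],[228,112.6],[291.6,112],[230,199.6],[288.6,199.6]])
f=lambda b:(proj(c,box2w(b,X)+[0,0,b[3]])-uv).ravel()
r=least_squares(f,[557,9,-.125,0]);print(r.x,r.fun.reshape(-1,2).round(1).tolist())
f0=lambda b:(proj(c,box2w(b,X))-uv).ravel()
r0=least_squares(f0,[557,9,-.125]);print(r0.x,r0.fun.reshape(-1,2).round(1).tolist())
b=r0.x
# lever angle via knob silhouette; knob bbox px
uvk=np.array([[171,468],[277,468],[171,570],[277,570]])/5+[215,95]
def kn(a,y): 
    th=a-.6;return box2w(b,[100*np.sin(th),y,80+100*np.cos(th)])
for a in np.arange(.8,1.21,.1): 
    print(a,proj(c,kn(a,-165)).round(1),"tip",proj(c,box2w(b,[[68*np.sin(a-.6),-165+17*k,80+68*np.cos(a-.6)] for k in(-1,1)])).round(1).tolist())
print(uvk.mean(0),"tips",np.array([[152,365],[291,367]])/5+[215,95])
E
```

```text
[ 5.60125171e+02  1.15275415e+01 -1.23293248e-01 -4.01161546e+00] [[0.2, -0.4], [-1.0, -0.4], [0.4, 0.3], [-0.3, 0.7], [-1.0, -0.7], [0.9, -0.2], [0.2, 0.4], [0.5, 0.3]]
[ 5.59395622e+02  1.10225769e+01 -1.24033689e-01] [[0.3, -0.3], [0.5, -0.1], [0.4, -0.2], [-0.3, 1.3], [-1.7, -1.1], [0.9, -0.6], [-0.5, 0.9], [0.4, 0.8]]
0.8 [[259.9 195.4]] tip [[245.7, 181.4], [273.7, 181.4]]
0.9 [[259.9 202.6]] tip [[245.9, 186.1], [273.5, 186.1]]
1.0 [[259.8 209. ]] tip [[246.0, 190.4], [273.3, 190.3]]
1.1 [[259.8 214.5]] tip [[246.2, 194.1], [273.1, 194.1]]
1.2 [[259.7 219.1]] tip [[246.4, 197.4], [272.8, 197.4]]
[259.8 198.8] tips [[245.4 168. ]
 [273.2 168.4]]
```

```bash
python3 - <<'E'
from fit import *
b=[559.5,11,-.124];yw=b[2]+np.pi/2
for a,dz in((.85,25),(.85,-12)):
    th=a-.6;w=box2w(b,[100*np.sin(th),-165,80+100*np.cos(th)])[0]
    go(w[0],w[1],w[2]+dz,yw)
E
```

```text
d [118.1, 2.8, 28.5] rv [-0.0016, 0.0001, 0.0] rows>= 1.9
 d [155.1, 2.9, 28.5] rv [-0.0016, 0.0001, 0.0] rows>= 2.5
```

Request:
{"api": "move_arm", "payload": {"deltas": [[40,3,28.5,0,0,0,55],[80,3,28.5,0,0,0,50],[110,3,28.5,0,0,0,50],[110,3,28.5,0,0,0,50]], "newtons": 25}}

```text
t: 4.28
eef_pos: [561.9, -155.1, 207.6]
tool_rot: [0.704, 0.045, 0.707, -0.044]
wrist_force: [-0.1, -0.0, -0.1]
grip_width: 50.2
```

```bash
python3 - <<'E'
from h import *
s=sense();p=snapshot("wrist");save(p,"w2.png",(150,100,370,330),3);print(s["joint_pos"],s["eef_pos"],yawnow(),s["t"],s["grip_width"])
np.save("w2.npy",{"p":p,"s":s},allow_pickle=True)
E
```

```text
[-2.69374169e-01  2.95661603e-01 -1.25579951e-01  1.15453598e+00
 -1.17038285e-05 -1.43252302e-01] [ 561.8699765  -155.12760116  207.63438763] 1.4447667871405392 4.275 50.19394826736602
```

View pics/w2.png

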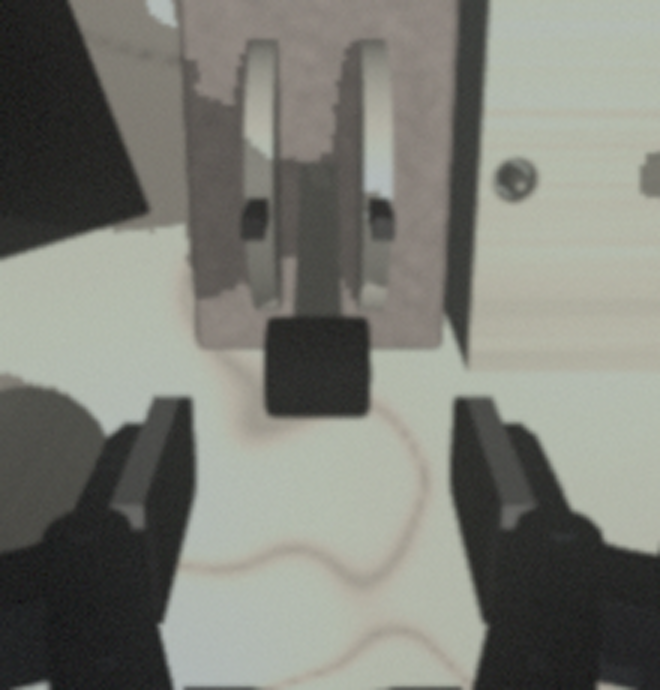

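```bash
python3 - <<'E'
from fit import *
b=[559.5,11,-.124]
obs={"w1.npy":dict(k=(255,0),),"w2.npy":{}}
for f,(kv0,kv1),(pv0,pv1) in(("w1.npy",(468/5+95,570/5+95),(345/5+95,386/5+95)),("w2.npy",(318/3+100,415/3+100),(200/3+100,240/3+100))):
    D=np.load(f,allow_pickle=True).item();c=cam(D["p"],D["s"])
    X=[[0,-100,86],[-65,-120,80],[65,-120,80],[-65,-210,80],[65,-210,80]];print(f,proj(c,box2w(b,X)).round(1).tolist())
    def kn(a):
        th=a-.6;u=np.array([np.sin(th),0,np.cos(th)]);t=np.array([np.cos(th),0,-np.sin(th)])
        C=np.array([0,-165,80])+100*u;ph=np.linspace(0,6.28,60)
        pts=np.array([C+12*(np.cos(q)*u+np.sin(q)*t)+[0,y,0] for q in ph for y in(-12,12)])
        v=proj(c,box2w(b,pts))[:,1];return v.min(),v.max()
    def pt(a):
        th=a-.6;u=np.array([np.sin(th),0,np.cos(th)]);t=np.array([np.cos(th),0,-np.sin(th)])
        pts=np.array([np.array([0,-165+y,80])+r*u+3*k*t for r in(45,68) for k in(-1,1) for y in(14,20)])
        v=proj(c,box2w(b,pts))[:,1];return v.min(),v.max()
    print("obs",kv0,kv1,pv0,pv1)
    for a in np.arange(.6,1.01,.05): print(round(a,2),np.round(kn(a),1))
    for a in np.arange(.4,.81,.05): print("pt",round(a,2),np.round(pt(a),1))
E
```

```text
w1.npy [[305.3, 159.3], [292.5, 111.5], [289.0, 200.5], [226.3, 111.6], [229.5, 200.6]]
obs 188.6 209.0 164.0 172.2
0.6 [167.9 190.1]
0.65 [172.4 194.4]
0.7 [176.6 198.5]
0.75 [180.8 202.5]
0.8 [184.7 206.3]
0.85 [188.5 209.9]
0.9 [192.1 213.3]
0.95 [195.5 216.5]
1.0 [198.7 219.5]
pt 0.4 [156.9 162.3]
pt 0.45 [158.7 165.2]
pt 0.5 [160.4 168. ]
pt 0.55 [162.2 170.8]
pt 0.6 [164.  173.5]
pt 0.65 [165.7 176.2]
pt 0.7 [167.4 178.7]
pt 0.75 [169.1 181.2]
pt 0.8 [170.7 183.6]
w2.npy [[322.3, 159.3], [304.6, 90.2], [298.3, 216.6], [208.9, 90.4], [215.7, 216.7]]
obs 206.0 238.33333333333334 166.66666666666669 180.0
0.6 [172.8 209. ]
0.65 [180.  215.9]
0.7 [186.8 222.4]
0.75 [193.4 228.6]
0.8 [199.6 234.4]
0.85 [205.5 239.9]
0.9 [210.9 244.9]
0.95 [216.  249.5]
1.0 [220.7 253.8]
pt 0.4 [155.5 163.7]
pt 0.45 [158.2 168.1]
pt 0.5 [160.8 172.4]
pt 0.55 [163.5 176.7]
pt 0.6 [166.1 180.9]
pt 0.65 [168.7 184.9]
pt 0.7 [171.2 188.8]
pt 0.75 [173.7 192.6]
pt 0.8 [176.1 196.1]
```

Request:
{"api": "move_arm", "payload": {"deltas": [[20,0,0,0,0,0,50],[42,0,0,0,0,0,45],[42,0,0,0,0,0,24],[42,0,0,0,0,0,18],[42,0,0,0,0,0,18],[42,0,0,0,0,0,18],[42,0,0,0,0,0,18]], "newtons": 25}}

```text
t: 5.2
eef_pos: [563.0, -156.3, 168.7]
tool_rot: [0.705, 0.044, 0.706, -0.045]
wrist_force: [-2.4, -4.7, -0.9]
grip_width: 23.7
```

```bash
python3 - <<'E'
from fit import *
s=sense();p=snapshot("wrist");save(p,"w3.png",(150,80,370,330),3);print(s["eef_pos"],s["wrist_force"],s["grip_width"])
b=[559.5,11,-.124];yw=b[2]+np.pi/2
for a in(.845,.7,.55,.4,.25,.1,0,-.03):
    th=a-.6;w=box2w(b,[100*np.sin(th),-165,80+100*np.cos(th)])[0]
    go(w[0],w[1],w[2]-12,yw,note=a)
E
```

```text
[ 563.0433086  -156.28030288  168.69768619] [-2.39942854 -4.72807314 -0.94101279] 23.699620571946582
0.845 d [3.7, 0.6, 0.1] rv [-0.0027, -0.0011, 0.0013] rows>= 0.1
0.7 d [1.2, 0.5, -14.2] rv [-0.0027, -0.0011, 0.0013] rows>= 0.2
0.55 d [0.9, 0.5, -29.2] rv [-0.0027, -0.0011, 0.0013] rows>= 0.5
0.4 d [2.7, 0.4, -44.1] rv [-0.0027, -0.0011, 0.0013] rows>= 0.7
0.25 d [6.8, 0.4, -58.5] rv [-0.0027, -0.0011, 0.0013] rows>= 0.9
0.1 d [13.0, 0.4, -72.1] rv [-0.0027, -0.0011, 0.0013] rows>= 1.2
0 d [18.3, 0.4, -80.6] rv [-0.0027, -0.0011, 0.0013] rows>= 1.3
-0.03 d [20.0, 0.4, -83.1] rv [-0.0027, -0.0011, 0.0013] rows>= 1.4
```

View pics/w3.png

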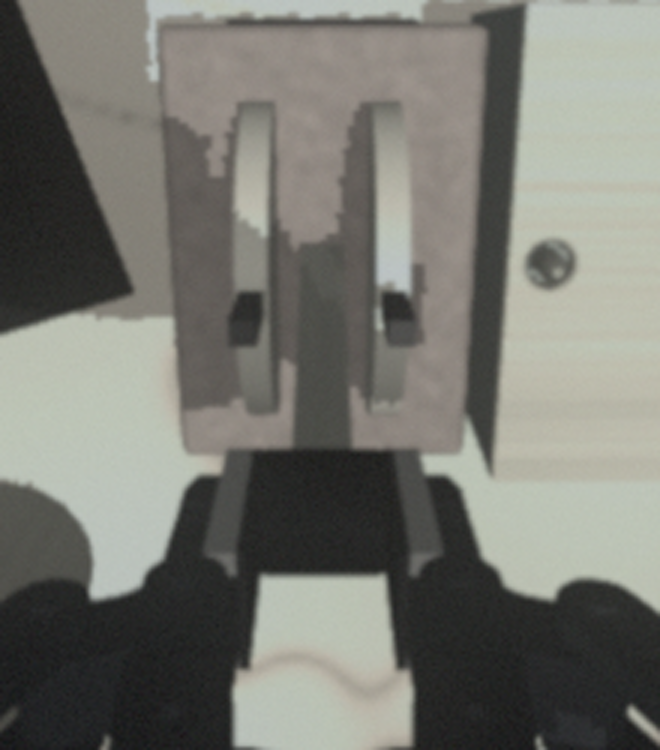

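Request:
{"api": "move_arm", "payload": {"deltas": [[0,0,-7,0,0,0,18],[-1,0,-14,0,0,0,18],[-2,0,-22,0,0,0,18],[-2,0,-29,0,0,0,18],[-1,0,-37,0,0,0,18],[0,0,-44,0,0,0,18],[2,0,-51,0,0,0,18],[4,0,-58,0,0,0,18],[7,0,-65,0,0,0,18],[10,0,-72,0,0,0,18],[13,0,-76,0,0,0,18],[15,0,-80,0,0,0,18],[17,0,-83,0,0,0,18],[17,0,-83,0,0,0,18],[17,0,-83,0,0,0,18]]}}

```text
t: 7.12
eef_pos: [481.4, -146.1, 154.1]
tool_rot: [0.706, 0.044, 0.705, -0.045]
wrist_force: [-2.9, -1.9, 9.6]
grip_width: 23.2
```

```bash
python3 - <<'E'
from fit import *
s=sense();p=snapshot("wrist");save(p,"w4.png",(150,80,370,330),3);print(s["eef_pos"],s["wrist_force"],s["grip_width"])
b=[559.5,11,-.124];yw=b[2]+np.pi/2
for a in(0,-.03):
    th=a-.6;w=box2w(b,[100*np.sin(th),-165,80+100*np.cos(th)])[0]
    go(w[0],w[1],w[2]-8,yw,note=a)
E
```

```text
[ 481.40562376 -146.07373701  154.07268561] [-2.90516368 -1.94764019  9.62027168] 23.246360449922285
0 d [-0.4, 0.5, 1.6] rv [-0.0025, 0.0021, 0.002] rows>= 0.0
-0.03 d [1.3, 0.5, -0.9] rv [-0.0025, 0.0021, 0.002] rows>= 0.0
```

View pics/w4.png

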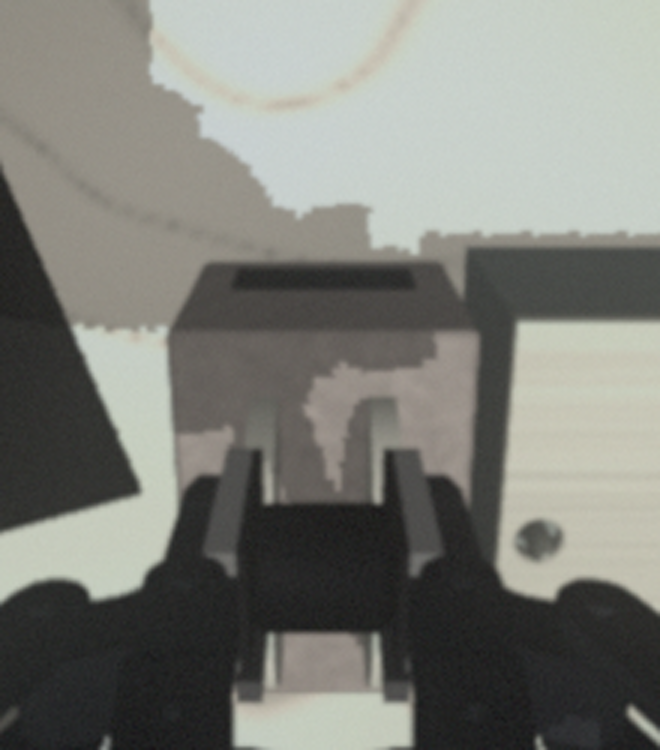

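Request:
{"api": "move_arm", "payload": {"deltas": [[2,0,-2,0,0,0,18],[3,0,-5,0,0,0,18],[3,0,-5,0,0,0,18]]}}

```text
t: 7.55
eef_pos: [477.5, -145.6, 151.8]
tool_rot: [0.707, 0.044, 0.704, -0.046]
wrist_force: [3.7, -2.1, -0.1]
grip_width: 23.8
```

Request:
{"api": "move_arm", "payload": {"deltas": [[1,0,-4,0,0,0,18],[1,0,-4,0,0,0,18],[0,0,0,0,0,0,40],[0,0,0,0,0,0,50],[-30,0,0,0,0,0,50],[-70,0,0,0,0,0,50],[-100,0,0,0,0,0,50],[-100,0,0,0,0,0,50]]}}

```text
t: 8.55
eef_pos: [477.9, -145.4, 254.1]
tool_rot: [0.709, 0.044, 0.703, -0.046]
wrist_force: [0.4, -0.1, -1.1]
grip_width: 49.7
```

```bash
python3 - <<'E'
from fit import *
s=sense();p=snapshot("wrist");save(p,"w5.png",(150,80,370,330),3);print(s["eef_pos"],s["wrist_force"],s["grip_width"])
np.save("w5.npy",{"p":p,"s":s},allow_pickle=True)
c=cam(p,s);b=[559.5,11,-.124]
for a in(0,.05,.1,.15):
        th=a-.6;u=np.array([np.sin(th),0,np.cos(th)]);t=np.array([np.cos(th),0,-np.sin(th)])
        C=np.array([0,-165,80])+100*u;ph=np.linspace(0,6.28,60)
        pts=np.array([C+12*(np.cos(q)*u+np.sin(q)*t)+[0,y,0] for q in ph for y in(-12,12)])
        v=proj(c,box2w(b,pts));print(a,((v.min(0)-[150,80])*3).round(),((v.max(0)-[150,80])*3).round())
print(((proj(c,box2w(b,[[-65,-210,80],[-65,-120,80],[0,-100,86]]))-[150,80])*3).round())
E
```

```text
[ 477.93921629 -145.43762096  254.13495871] [ 0.40827725 -0.14655142 -1.07736352] 49.738559046415105
0 [283. 307.] [365. 385.]
0.05 [283. 322.] [366. 401.]
0.1 [283. 339.] [366. 418.]
0.15 [283. 355.] [366. 434.]
[[211. 251.]
 [437. 251.]
 [480. 406.]]
```

View pics/w5.png

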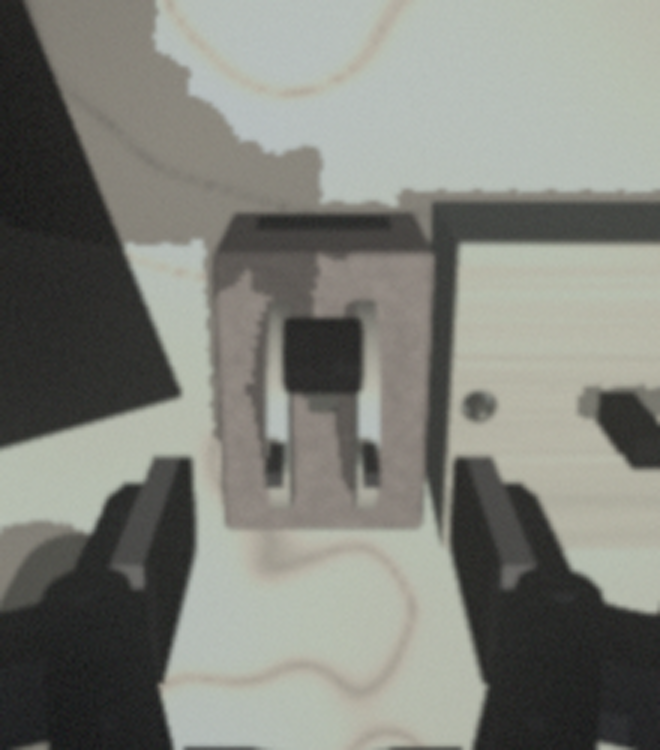

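```bash
python3 - <<'E'
from fit import *
b=[559.5,11,-.124];yw=b[2]+np.pi/2
for X in([-20,-165,200],[-20,-165,160],[-32,-165,160],[-34,-165,160],[-38,-165,160]):
    w=box2w(b,X)[0];go(*w,yw,note=X)
E
```

```text
[-20, -165, 200] d [52.7, 0.4, 42.1] rv [-0.0023, 0.006, 0.0021] rows>= 1.1
[-20, -165, 160] d [92.7, 0.5, 41.9] rv [-0.0023, 0.006, 0.0021] rows>= 1.6
[-32, -165, 160] d [92.7, 0.5, 29.9] rv [-0.0023, 0.006, 0.0021] rows>= 1.6
[-34, -165, 160] d [92.6, 0.5, 27.9] rv [-0.0023, 0.006, 0.0021] rows>= 1.5
[-38, -165, 160] d [92.6, 0.5, 23.9] rv [-0.0023, 0.006, 0.0021] rows>= 1.5
```

Request:
{"api": "move_arm", "payload": {"deltas": [[0,0,42,0,0.006,0,0],[0,0,42,0,0.006,0,0],[30,0,42,0,0.006,0,0],[60,0,42,0,0.006,0,0],[92,0,42,0,0.006,0,0],[92,0,42,0,0.006,0,0],[92,0,36,0,0.006,0,0],[92,0,32,0,0.006,0,0],[92,0,30,0,0.006,0,0],[92,0,28,0,0.006,0,0],[92,0,27,0,0.006,0,0]]}}

```text
t: 9.98
eef_pos: [505.6, -149.1, 161.2]
tool_rot: [0.707, 0.044, 0.705, -0.045]
wrist_force: [5.4, -0.2, -1.5]
grip_width: -0.1
```

Request:
{"api": "move_arm", "payload": {"deltas": [[0,0,-2,0,0,0,0],[0,0,-4,0,0,0,0],[0,0,-4,0,0,0,0]]}}

```text
t: 10.35
eef_pos: [505.1, -149.1, 162.2]
tool_rot: [0.709, 0.044, 0.703, -0.045]
wrist_force: [10.5, -0.9, -4.7]
grip_width: 0.1
```

Request:
{"api": "move_arm", "payload": {"deltas": [[0,0,-3,0,0,0,0],[0,0,-5,0,0,0,0],[0,0,-5,0,0,0,0]]}}

```text
t: 10.72
eef_pos: [504.6, -149.2, 163.7]
tool_rot: [0.712, 0.043, 0.7, -0.046]
wrist_force: [12.0, -0.8, -3.0]
grip_width: -0.2
```

Request:
{"api": "move_arm", "payload": {"deltas": [[0,0,10,0,0,0,0],[-40,0,12,0,0,0,0],[-80,0,12,0,0,0,30],[-80,0,12,0,0,0,60]]}}

```text
t: 11.22
eef_pos: [516.7, -150.8, 247.0]
tool_rot: [0.713, 0.043, 0.698, -0.046]
wrist_force: [-0.9, 0.1, 0.3]
grip_width: 35.7
```

```bash
python3 - <<'E'
from fit import *
b=[559.5,11,-.124]
w=box2w(b,[0,0,240])[0];go(*w,b[2])
E
```

```text
d [6.9, 165.9, 22.0] rv [1.5691, 0.0195, -0.0148] rows>= 8.4
```

Request:
{"api": "move_arm", "payload": {"deltas": [[0,40,5,0.18,0.002,-0.002,70],[0,80,10,0.36,0.004,-0.004,70],[0,120,16,0.54,0.006,-0.005,70],[3,150,20,0.72,0.009,-0.007,70],[6,165,22,0.9,0.011,-0.008,70],[6.9,165.9,22,1.08,0.013,-0.01,70],[6.9,165.9,22,1.26,0.016,-0.012,70],[6.9,165.9,22,1.44,0.018,-0.014,70],[6.9,165.9,22,1.569,0.0195,-0.015,70],[6.9,165.9,22,1.569,0.0195,-0.015,70]]}}

```text
t: 12.48
eef_pos: [558.7, 10.9, 238.8]
tool_rot: [-0.468, -0.529, -0.469, 0.53]
wrist_force: [0.4, 0.3, 0.5]
grip_width: 69.9
```

```bash
python3 - <<'E'
from fit import *
s=sense();p=snapshot("wrist");save(p,"w6.png",s=1.5);print(s["eef_pos"],s["joint_pos"],yawnow())
b=[559.5,11,-.124];c=cam(p,s)
print((proj(c,box2w(b,[[0,-100,86],[0,100,86],[0,-50,128],[0,50,128]]))*1.5).round())
go(*box2w(b,[0,0,103])[0],b[2])
E
```

```text
[558.66680901  10.90233544 238.80564963] [ 1.96974891e-02  2.35193690e-01 -1.33509931e-01  1.20473713e+00
 -3.12484949e-04  1.71305500e+00] -0.1214749791763018
[[387. 374.]
 [388. 115.]
 [387. 344.]
 [388. 198.]]
 d [136.0, 0.9, -0.2] rv [0.0025, 0.0006, 0.0021] rows>= 2.2
```

View pics/w6.png

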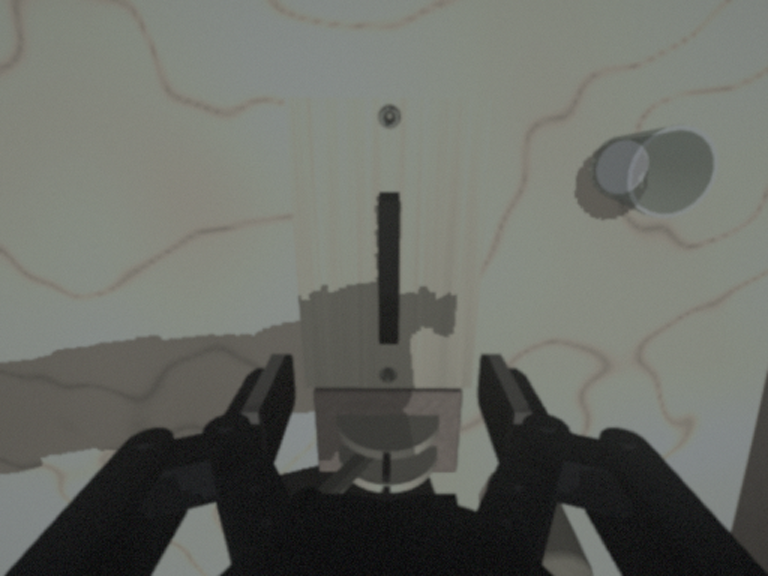

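Request:
{"api": "move_arm", "payload": {"deltas": [[50,1,0,0,0,0,50],[100,1,0,0.002,0,0.002,50],[136,1,0,0.002,0,0.002,45],[136,1,0,0.002,0,0.002,45],[136,1,0,0.002,0,0.002,20],[136,1,0,0.002,0,0.002,8],[136,1,0,0.002,0,0.002,8],[136,1,0,0.002,0,0.002,8],[136,1,0,0.002,0,0.002,8]], "newtons": 70}}

```text
t: 13.65
eef_pos: [561.1, 10.8, 105.2]
tool_rot: [0.469, 0.531, 0.467, -0.529]
wrist_force: [-1.2, 0.2, 6.4]
grip_width: 12.8
```

```bash
python3 - <<'E'
from fit import *
s=sense();print(s["eef_pos"],s["joint_pos"],yawnow(),s["wrist_force"],s["ft_torque"],s["grip_width"])
E
```

```text
[561.1238706   10.8102396  105.18101532] [ 1.95779303e-02  3.20718256e-01 -3.37177909e-01  9.09367895e-01
 -5.34222785e-04  1.71362213e+00] -0.1232487716596649 [-1.17890298  0.16073223  6.36845101] [0.04528511 0.20698074 0.03243432] 12.751395308496598
```

Request:
{"api": "move_arm", "payload": {"deltas": [[-3,0,0,0,0,0,8],[-8,0,0,0,0,0,8],[-15,0,0,0,0,0,8],[-25,0,0,0,0,0,8],[-50,0,0,0,0,0,8],[-80,0,0,0,0,0,8],[-120,0,0,0,0,0,8],[-155,0,0,0,0,0,8],[-155,0,0,0,0,0,8]]}}

```text
t: 14.78
eef_pos: [562.6, 10.9, 263.6]
tool_rot: [0.471, 0.532, 0.466, -0.527]
wrist_force: [1.3, -0.3, -4.1]
grip_width: 12.2
```

```bash
python3 - <<'E'
from fit import *
s=sense();print(s["eef_pos"],yawnow(),s["wrist_force"],s["ft_torque"],s["grip_width"])
sn={n:snapshot(n) for n in("scene","top")};save(sn["scene"],"s2.png",(150,50,350,250),3)
for l in("flask","mat"):
  for n,p in sn.items():
    for r in outline_of(l,p)[:1]:
        print(l,n,r["p"],r["box"])
c={n:cam(p) for n,p in sn.items()}
print("flask", tri([(c["scene"],(180.4,134.1)),(c["top"],(367.2,168.8))]))
M=np.array([449.3,-337]);
for yw in(.187,):
  go(449,-337,275,yw-np.pi/2)
# check mat corners in wrist w1
D=np.load("w1.npy",allow_pickle=True).item();cw=cam(D["p"],D["s"])
print("mat w1 corners",onz(cw,np.array([[85,66],[235,8],[323,250],[193,291]])/1.5,4).round(1))
E
```

```text
[562.57867717  10.91873254 263.6312831 ] -0.12328459973034628 [ 1.34384855 -0.34430446 -4.08420365] [ 0.00658779 -0.08428591  0.00313416] 12.19818676999393
flask scene 0.87 [167.8, 108.0, 196.7, 158.8]
flask top 0.62 [353.2, 159.2, 382.4, 185.1]
mat scene 0.58 [197.8, 100.6, 240.2, 145.3]
mat top 0.73 [340.2, 199.3, 407.2, 286.8]
flask (array([ 675.04311613, -309.38836078,   81.90827672]), [np.float64(0.9442210432620244), np.float64(0.9442210432621126)])
 d [-16.4, -67.0, 358.8] rv [1.2605, -0.0001, -0.0009] rows>= 6.8
mat w1 corners [[ 339.  -440.8    4. ]
 [ 309.9 -275.5    4. ]
 [ 561.5 -231.9    4. ]
 [ 591.9 -396.4    4. ]]
```

View pics/s2.png

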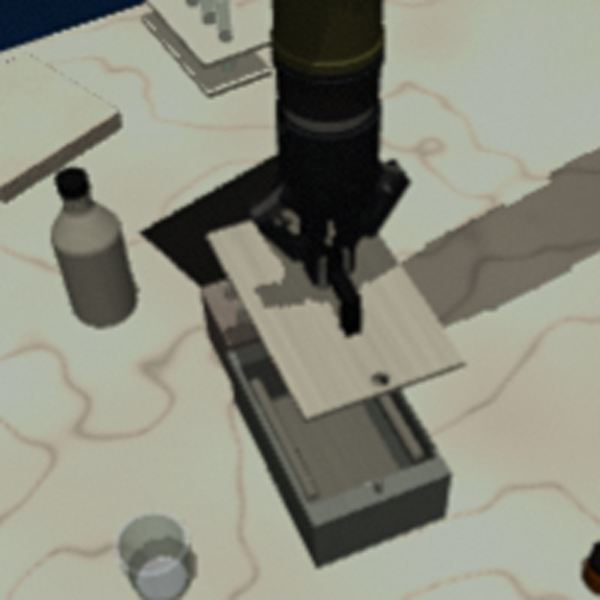

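```bash
python3 - <<'E'
from fit import *
go(450,-336.5,263,.174-np.pi/2)
E
```

```text
d [-4.4, -66.0, 358.2] rv [1.2735, -0.0001, -0.0009] rows>= 6.8
```

Request:
{"api": "move_arm", "payload": {"deltas": [[-2,-6,30,0.1,0,0,8],[-4,-12,65,0.22,0,0,8],[-4,-19,105,0.36,0,0,8],[-4,-26,145,0.5,0,0,8],[-4,-34,185,0.64,0,0,8],[-4,-41,225,0.78,0,0,8],[-4,-49,265,0.92,0,0,8],[-4,-56,305,1.06,0,0,8],[-4,-62,338,1.18,0,0,8],[-4.4,-66,358.2,1.25,0,0,8],[-4.4,-66,358.2,1.2735,0,-0.001,8],[-4.4,-66,358.2,1.2735,0,-0.001,8]]}}

```text
t: 16.58
eef_pos: [450.2, -335.7, 262.7]
tool_rot: [-0.061, -0.704, -0.062, 0.704]
wrist_force: [-0.4, 0.6, -3.1]
grip_width: 12.5
```

```bash
python3 - <<'E'
from fit import *
s=sense();print(s["eef_pos"],yawnow(),s["wrist_force"],s["ft_torque"],s["grip_width"],s["joint_pos"])
sn={n:snapshot(n) for n in("scene","top")};save(sn["scene"],"s3.png",(100,50,350,250),3);save(sn["top"],"t3.png",(230,130,430,300),3)
go(450,-336.5,40,.174-np.pi/2)
E
```

```text
[ 450.19300761 -335.68019239  262.67488235] -1.3956633950085318 [-0.36523634  0.59120841 -3.14789672] [ 0.00563266 -0.0698064   0.00435983] 12.475163643442764 [-6.41170469e-01  2.31191027e-01 -8.44301837e-02  1.25615032e+00
  7.94342368e-04  2.32528881e+00]
 d [222.9, 1.0, 0.6] rv [0.0019, -0.0001, 0.0006] rows>= 3.6
```

View pics/t3.png

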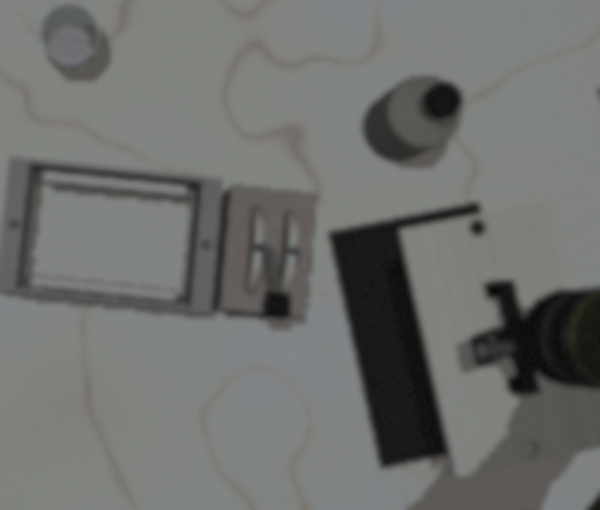

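Request:
{"api": "move_arm", "payload": {"deltas": [[50,1,0.5,0.002,0,0,8],[105,1,0.5,0.002,0,0,8],[160,1,0.5,0.002,0,0,8],[200,1,0.5,0.002,0,0,8],[215,1,0.5,0.002,0,0,8],[222,1,0.5,0.002,0,0,8],[226,1,0.5,0.002,0,0,8],[226,1,0.5,0.002,0,0,8]]}}

```text
t: 17.68
eef_pos: [450.9, -337.0, 38.0]
tool_rot: [0.062, 0.705, 0.061, -0.704]
wrist_force: [0.5, 0.3, -3.6]
grip_width: 12.6
```

Request:
{"api": "move_arm", "payload": {"deltas": [[3,0,0,0,0,0,8],[5,0,0,0,0,0,8],[6,0,0,0,0,0,8],[7,0,0,0,0,0,8]]}}

```text
t: 18.18
eef_pos: [450.9, -337.0, 31.0]
tool_rot: [0.062, 0.705, 0.061, -0.704]
wrist_force: [-0.4, -0.5, -2.5]
grip_width: 12.9
```

Request:
{"api": "move_arm", "payload": {"deltas": [[1,0,0,0,0,0,8],[2,0,0,0,0,0,8],[3,0,0,0,0,0,8],[3,0,0,0,0,0,8]]}}

```text
t: 18.68
eef_pos: [450.9, -337.0, 29.2]
tool_rot: [0.062, 0.705, 0.061, -0.704]
wrist_force: [-3.7, 2.2, 9.1]
grip_width: 12.5
```

Request:
{"api": "move_arm", "payload": {"deltas": [[0,0,0,0,0,0,20],[0,0,0,0,0,0,40],[0,0,0,0,0,0,50],[-30,0,0,0,0,0,60],[-80,0,0,0,0,0,60],[-140,0,0,0,0,0,60],[-200,0,0,0,0,0,60],[-220,0,0,0,0,0,60],[-220,0,0,0,0,0,60]]}}

```text
t: 19.8
eef_pos: [451.6, -337.6, 251.0]
tool_rot: [0.063, 0.706, 0.06, -0.703]
wrist_force: [0.0, 0.4, -0.8]
grip_width: 60.0
```

```bash
python3 - <<'E'
from fit import *
s=sense();p=snapshot("wrist");save(p,"w7.png",s=1.5);print(s["eef_pos"],s["joint_pos"],yawnow())
np.save("w7.npy",{"p":p,"s":s},allow_pickle=True)
sn={n:snapshot(n) for n in("scene","top")};c={n:cam(q) for n,q in sn.items()}
for n,q in sn.items():
    for r in outline_of("jar0",q):
        m=r["mask"];ys,xs=np.nonzero(m);uv=[xs.mean(),ys.mean()]
        print(n,r["p"],r["box"],onz(c[n],uv,22)[0].round(),np.median(q["image"][m],axis=0))
save(sn["scene"],"s4.png",s=1.5)
E
```

```text
[ 451.58432304 -337.64839386  250.99574707] [-6.42317961e-01  2.33115097e-01 -1.08445569e-01  1.22344278e+00
  4.97892771e-04  2.32524423e+00] -1.396796023954994
scene 0.8 [340.0, 223.4, 359.8, 243.4] [406. 242.  22.] [18.5 15.  12. ]
scene 0.76 [328.7, 285.2, 349.7, 306.0] [549. 374.  22.] [15. 15. 13.]
scene 0.54 [351.2, 315.2, 367.8, 337.0] [555. 455.  22.] [  0. 122. 110.]
scene 0.5 [353.2, 257.1, 371.1, 280.2] [455. 346.  22.] [  0. 120. 108.]
top 0.6 [188.5, 253.8, 202.2, 268.4] [404. 242.  22.] [29. 28. 29.]
top 0.51 [146.8, 209.7, 159.8, 224.3] [545. 373.  22.] [28. 27. 27.]
top 0.47 [155.8, 240.6, 171.5, 252.1] [453. 346.  22.] [ 46. 104. 101.]
top 0.47 [119.1, 206.7, 135.7, 217.7] [555. 456.  22.] [ 45. 102.  99.]
```

View pics/w7.png

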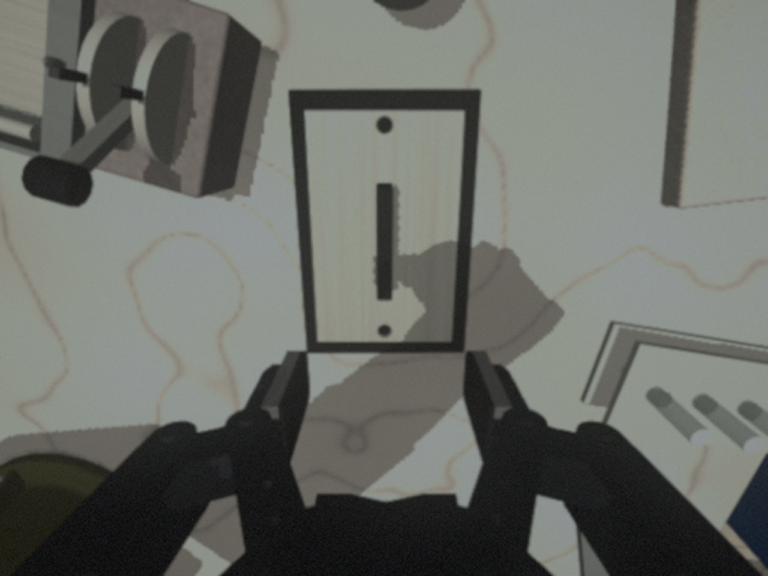

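View pics/s4.png

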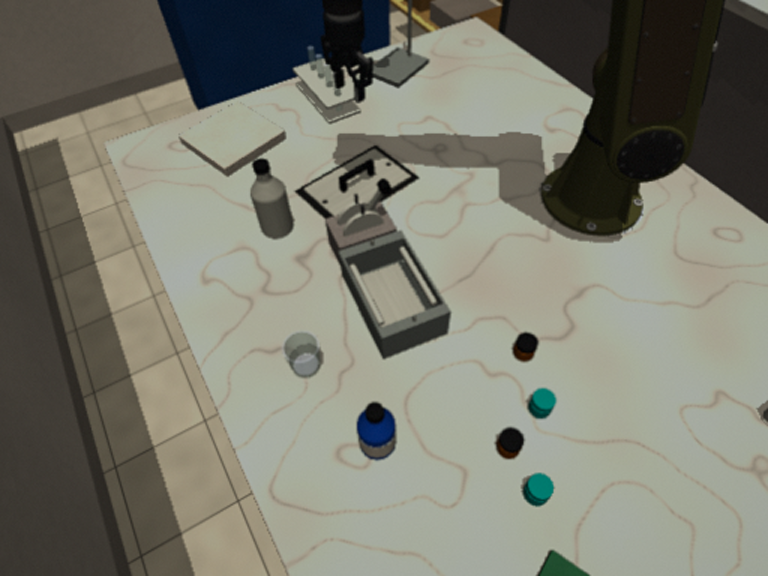

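```bash
python3 - <<'E'
from fit import *
go(547,373,250,-.124)
E
```

```text
d [-1.9, -681.7, -218.6] rv [-1.2728, -0.0004, 0.0014] rows>= 11.5
```

Request:
{"api": "move_arm", "payload": {"deltas": [[0,-55,-18,-0.05,0,0,60],[0,-110,-36,-0.12,0,0,60],[0,-165,-54,-0.23,0,0,60],[0,-220,-72,-0.34,0,0,60],[0,-275,-90,-0.45,0,0,60],[0,-330,-107,-0.56,0,0,60],[0,-385,-125,-0.67,0,0,60],[0,-440,-142,-0.78,0,0,60],[0,-500,-160,-0.89,0,0,60],[0,-560,-180,-1.0,0,0,60],[0,-620,-198,-1.12,0,0,60],[0,-660,-211,-1.22,0,0,60],[-1.9,-681.7,-218.6,-1.273,0,0.001,60],[-1.9,-681.7,-218.6,-1.273,0,0.001,60],[-1.9,-681.7,-218.6,-1.273,0,0.001,60]]}}

```text
t: 21.92
eef_pos: [546.5, 372.1, 248.9]
tool_rot: [-0.468, -0.53, -0.468, 0.531]
wrist_force: [-0.2, 0.3, 0.3]
grip_width: 59.7
```

```bash
python3 - <<'E'
from fit import *
s=sense();p=snapshot("wrist");save(p,"w8.png",s=1.5);print(s["eef_pos"],s["joint_pos"],yawnow())
np.save("w8.npy",{"p":p,"s":s},allow_pickle=True);c=cam(p,s)
print((proj(c,[[547,373,44],[405,242,44],[547,373,0]])*1.5).round())
for r in outline_of("jar0",p):
    m=r["mask"];ys,xs=np.nonzero(m);uv=[xs.mean(),ys.mean()]
    print(r["p"],r["box"],onz(c,uv,22)[0].round(),np.median(p["image"][m],axis=0))
E
```

```text
[546.52218398 372.06537176 248.93244185] [5.97629322e-01 4.29204790e-01 1.57935741e-01 1.30129548e+00
 1.70857339e-04 2.29317015e+00] -0.12519571996813866
[[387. 240.]
 [261. 386.]
 [387. 230.]]
0.94 [178.8, 164.9, 212.8, 203.1] [453. 344.  22.] [ 26. 106. 100.]
0.92 [162.4, 232.2, 191.6, 263.5] [400. 251.  22.] [52. 40. 34.]
0.86 [239.9, 75.6, 274.8, 112.6] [556. 456.  22.] [ 25. 112. 106.]
0.78 [245.7, 138.9, 271.0, 174.2] [547. 370.  22.] [41. 42. 40.]
```

View pics/w8.png

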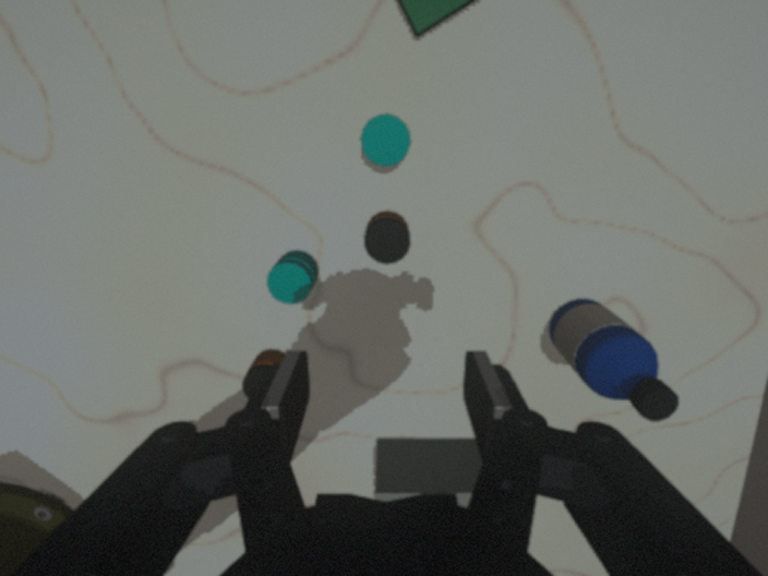

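Four candidates in w8.png (1.5x pixels): black-capped amber jars at (387,238) and (265,375), and turquoise ones at (386,139) and (291,280). Only the amber bodies with black caps fit the description, so I'll confirm that in one enlarged crop.

```bash
python3 - <<'E'
from fit import *
p=np.load("w8.npy",allow_pickle=True).item()["p"]
im=cv2.convertScaleAbs(p["image"][70:275,150:300],alpha=1.8)[:,:,::-1];cv2.imwrite("pics/w8c.png",cv2.resize(im,None,fx=3,fy=2.9,interpolation=cv2.INTER_CUBIC))
go(547,372.5,12,-.124)
E
```

```text
d [237.7, 0.2, -0.8] rv [-0.0013, 0.0002, 0.0007] rows>= 3.8
```

View pics/w8c.png

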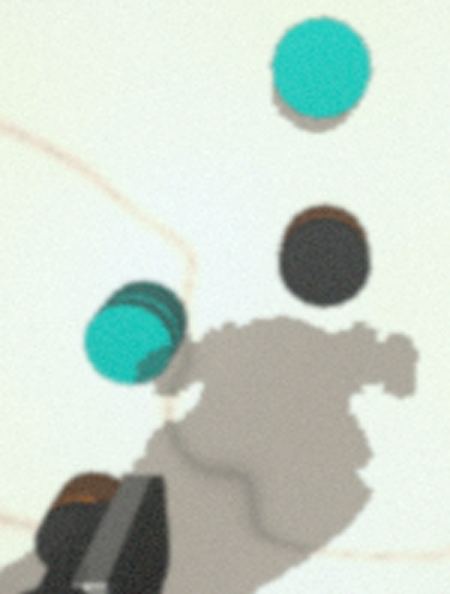

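The crop confirms it: amber bodies with black caps at (325,255) and (85,510), while the other two are turquoise. Next I grasp the first jar.

Request:
{"api": "move_arm", "payload": {"deltas": [[50,0,0,0,0,0,62],[105,0,0,0,0,0,62],[160,0,-0.5,0,0,0,62],[205,0,-0.8,0,0,0,62],[230,0,-0.8,0,0,0,62],[238,0,-0.8,0,0,0,62],[238,0,-0.8,0,0,0,45],[238,0,-0.8,0,0,0,36],[238,0,-0.8,0,0,0,36],[238,0,-0.8,0,0,0,36]], "newtons": 35}}

```text
t: 23.28
eef_pos: [547.6, 373.0, 12.9]
tool_rot: [0.468, 0.531, 0.468, -0.53]
wrist_force: [-0.4, -0.9, 4.2]
grip_width: 40.5
```

```bash
python3 - <<'E'
from fit import *
s=sense();print(s["eef_pos"],s["wrist_force"],s["grip_width"],yawnow())
b=[559.5,11,-.124]
p=snapshot("wrist");save(p,"w9.png",(150,150,370,384),2.5)
go(s["eef_pos"][0],s["eef_pos"][1],140,-.124)
go(*box2w(b,[0,42,140])[0],-.124);go(*box2w(b,[0,42,23])[0],-.124)
E
```

```text
[547.55450338 373.03577194  12.9106511 ] [-0.44917181 -0.89292045  4.16904062] 40.54378560113873 -0.12530269060884633
 d [-127.1, 0.1, -0.1] rv [-0.0014, -0.001, -0.0009] rows>= 2.0
 d [-127.3, 57.1, 315.6] rv [-0.0014, -0.001, -0.0009] rows>= 5.5
 d [-10.3, 57.0, 315.7] rv [-0.0014, -0.001, -0.0009] rows>= 5.1
```

View pics/w9.png

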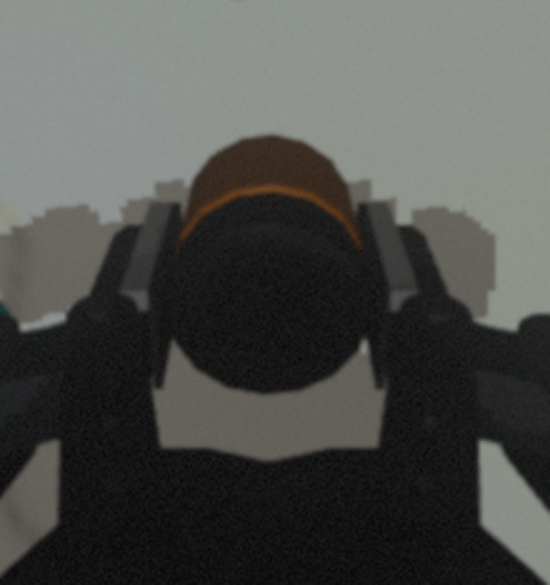

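Request:
{"api": "move_arm", "payload": {"deltas": [[-30,0,0,0,0,0,36],[-80,0,0,0,0,0,36],[-125,3,15,0,0,0,36],[-127,12,65,0,0,0,36],[-127,22,120,0,0,0,36],[-127,32,175,0,0,0,36],[-127,42,230,0,0,0,36],[-127,51,280,0,0,0,36],[-127,56,308,0,0,0,36],[-127,57,315.6,0,0,0,36],[-127,57,315.6,0,0,0,36]]}}

```text
t: 24.7
eef_pos: [564.5, 52.8, 139.6]
tool_rot: [0.467, 0.531, 0.468, -0.53]
wrist_force: [0.3, 0.6, -0.4]
grip_width: 40.8
```

```bash
python3 - <<'E'
from fit import *
s=sense();print(s["eef_pos"],s["wrist_force"],s["grip_width"],yawnow())
b=[559.5,11,-.124]
p=snapshot("wrist");save(p,"w10.png",s=1.5)
go(*box2w(b,[0,42,25])[0],-.124)
E
```

```text
[564.48127009  52.8149697  139.62026935] [ 0.31443343  0.62711254 -0.38064269] 40.76267694506686 -0.12580706257256147
 d [114.6, 0.2, 0.8] rv [-0.0009, -0.0015, -0.0007] rows>= 1.8
```

View pics/w10.png

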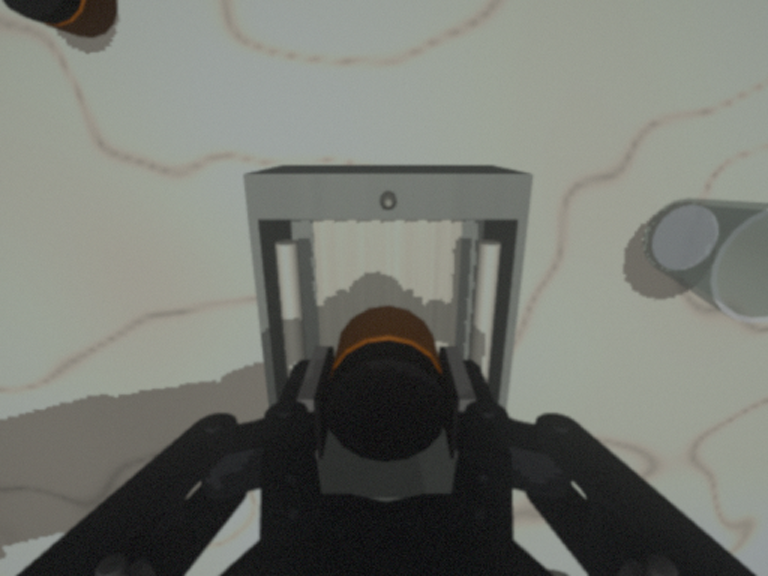

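Request:
{"api": "move_arm", "payload": {"deltas": [[35,0,0.8,0,0,0,36],[75,0,0.8,0,0,0,36],[100,0,0.8,0,0,0,36],[110,0,0.8,0,0,0,36],[114,0,0.8,0,0,0,36],[116,0,0.8,0,0,0,36],[116,0,0.8,0,0,0,36]]}}

```text
t: 25.62
eef_pos: [565.2, 52.9, 24.5]
tool_rot: [0.468, 0.531, 0.468, -0.529]
wrist_force: [-0.4, 0.2, -1.3]
grip_width: 40.6
```

Request:
{"api": "move_arm", "payload": {"deltas": [[1,0,0,0,0,0,36],[2,0,0,0,0,0,36],[2,0,0,0,0,0,36]]}}

```text
t: 26.0
eef_pos: [565.8, 52.9, 22.9]
tool_rot: [0.468, 0.532, 0.467, -0.529]
wrist_force: [0.1, -0.1, 2.6]
grip_width: 40.5
```

Contact at the expected height. Releasing and going up.

Request:
{"api": "move_arm", "payload": {"deltas": [[0,0,0,0,0,0,46],[0,0,0,0,0,0,56],[0,0,0,0,0,0,60],[-30,0,0,0,0,0,60],[-80,0,0,0,0,0,60],[-130,0,0,0,0,0,60],[-180,0,0,0,0,0,60],[-200,0,0,0,0,0,60]]}}

```text
t: 27.0
eef_pos: [566.6, 52.7, 226.5]
tool_rot: [0.469, 0.533, 0.466, -0.528]
wrist_force: [0.8, -0.2, -0.3]
grip_width: 60.2
```

```bash
python3 - <<'E'
from fit import *
s=sense();print(s["eef_pos"],s["wrist_force"],s["grip_width"],yawnow())
sn={n:snapshot(n) for n in("scene","top")};c={n:cam(q) for n,q in sn.items()}
for n,q in sn.items():
    for r in outline_of("jar0",q):
        m=r["mask"];ys,xs=np.nonzero(m);uv=[xs.mean(),ys.mean()]
        print(n,r["p"],r["box"],onz(c[n],uv,22)[0].round(),np.median(q["image"][m],axis=0))
save(sn["scene"],"s5.png",s=1.5)
go(404,242,200,-.124)
E
```

```text
[566.56974621  52.72886148 226.49204259] [ 0.82973136 -0.18758629 -0.25705597] 60.186377168696175 -0.12493249530090564
scene 0.73 [349.7, 314.5, 368.5, 337.5] [557. 457.  22.] [  0. 130. 117.]
scene 0.57 [340.3, 222.5, 359.8, 239.1] [407. 244.  22.] [20. 16. 13.]
scene 0.54 [261.5, 198.5, 275.0, 212.8] [560.  45.  22.] [15. 14. 14.]
top 0.67 [115.5, 205.1, 136.0, 218.0] [555. 457.  22.] [ 49. 110. 107.]
top 0.63 [189.4, 253.3, 202.6, 268.6] [405. 241.  22.] [32. 30. 31.]
top 0.53 [154.3, 238.8, 171.3, 252.9] [454. 346.  22.] [ 50. 112. 109.]
top 0.39 [241.1, 131.9, 260.8, 153.8] [783.  48.  22.] [109. 112. 112.]
 d [22.2, -183.3, -167.9] rv [-0.0009, -0.0021, -0.0028] rows>= 4.0
```

View pics/s5.png

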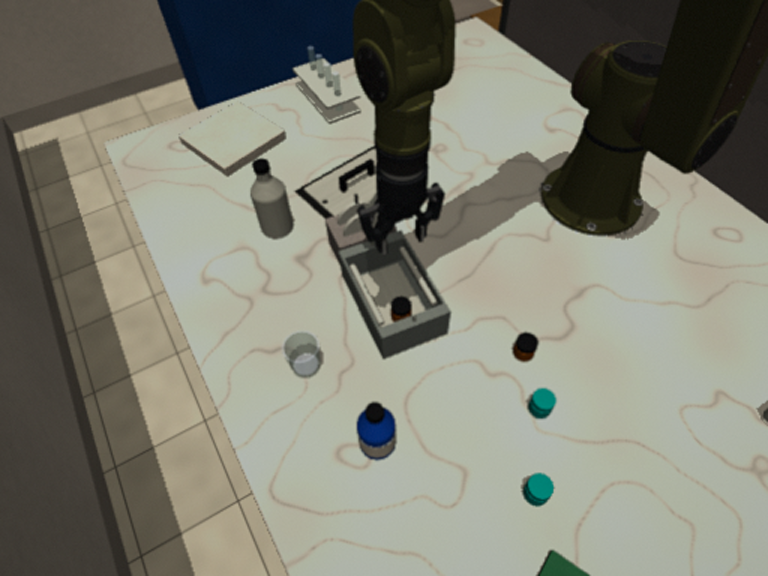

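Jar A stands in the chamber at (400,308), and jar B is at (526,346). Moving above jar B.

Request:
{"api": "move_arm", "payload": {"deltas": [[0,-45,-42,0,0,0,62],[5,-90,-84,0,0,0,62],[10,-135,-125,0,0,0,62],[22,-175,-160,0,-0.002,-0.003,62],[22,-183,-168,0,-0.002,-0.003,62],[22,-183,-168,0,-0.002,-0.003,62],[22,-183,-168,0,-0.002,-0.003,62]]}}

```text
t: 28.08
eef_pos: [405.1, 241.3, 199.9]
tool_rot: [-0.468, -0.53, -0.467, 0.531]
wrist_force: [0.4, -0.3, 0.9]
grip_width: 62.0
```

```bash
python3 - <<'E'
from fit import *
s=sense();p=snapshot("wrist");save(p,"w11.png",s=1.5);print(s["eef_pos"],s["joint_pos"],yawnow())
c=cam(p,s)
print((proj(c,[[405,242,44],[405,242,0]])*1.5).round())
for r in outline_of("jar0",p):
    m=r["mask"];ys,xs=np.nonzero(m);uv=[xs.mean(),ys.mean()]
    print(r["p"],r["box"],onz(c,uv,22)[0].round(1),np.median(p["image"][m],axis=0))
go(405,242,12,-.124)
E
```

```text
[405.05813669 241.34567948 199.89723515] [ 5.37568127e-01  8.95731316e-02 -3.97518752e-01  1.08404927e+00
 -3.14403585e-04  2.23448528e+00] -0.1266138198424621
[[386. 256.]
 [386. 242.]]
0.58 [272.4, 46.9, 311.5, 88.8] [454.9 345.9  22. ] [ 19. 110. 104.]
0.57 [239.1, 148.5, 277.5, 188.3] [405.1 239.2  22. ] [39. 40. 38.]
0.45 [367.0, 277.6, 395.3, 289.4] [559.7  49.   22. ] [37. 28. 21.]
 d [188.1, -0.3, -0.7] rv [-0.0029, 0.0001, -0.0001] rows>= 3.0
```

View pics/w11.png

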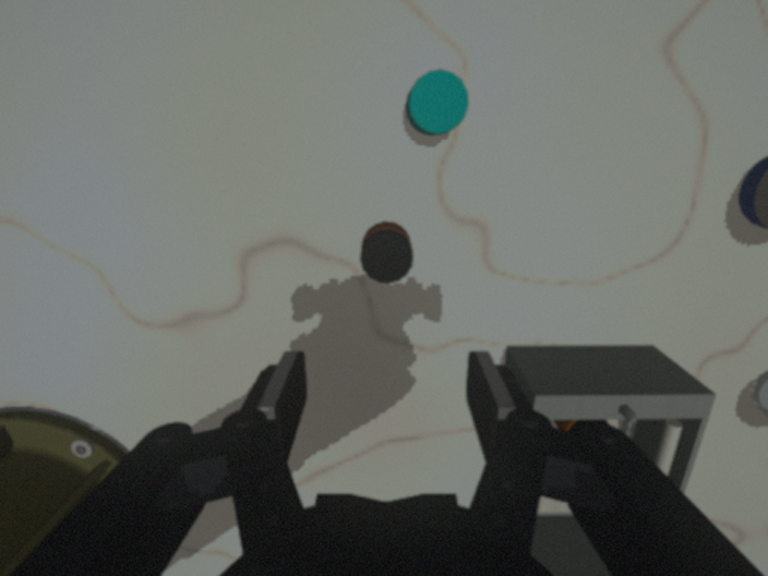

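Request:
{"api": "move_arm", "payload": {"deltas": [[50,0,0,0,0,0,62],[105,0,0,0,0,0,62],[155,0,0,0,0,0,62],[180,0,-0.7,0,0,0,62],[188,0,-0.7,0,0,0,62],[188,0,-0.7,0,0,0,62],[188,0,-0.7,0,0,0,45],[188,0,-0.7,0,0,0,36],[188,0,-0.7,0,0,0,36],[188,0,-0.7,0,0,0,36]]}}

```text
t: 29.42
eef_pos: [406.6, 242.5, 13.7]
tool_rot: [0.468, 0.532, 0.467, -0.53]
wrist_force: [-0.1, -0.8, 7.0]
grip_width: 40.3
```

```bash
python3 - <<'E'
from fit import *
s=sense();print(s["eef_pos"],s["wrist_force"],s["grip_width"],yawnow())
b=[559.5,11,-.124]
go(*box2w(b,[0,-42,145])[0],-.124)
E
```

```text
[406.56995463 242.52363368  13.65511247] [-0.07690922 -0.84737995  7.04900349] 40.294518113609456 -0.12684638954225413
 d [-131.2, 181.4, 252.1] rv [-0.0028, -0.0013, -0.0025] rows>= 5.4
```

Request:
{"api": "move_arm", "payload": {"deltas": [[-30,0,0,0,0,0,36],[-80,0,0,0,0,0,36],[-130,5,7,0,0,0,36],[-131,36,50,-0.003,0,0,36],[-131,70,98,-0.003,0,0,36],[-131,106,147,-0.003,0,0,36],[-131,140,195,-0.003,0,-0.002,36],[-131,165,230,-0.003,-0.001,-0.002,36],[-131,178,248,-0.003,-0.001,-0.002,36],[-131,181.4,252,-0.003,-0.001,-0.002,36],[-131,181.4,252,-0.003,-0.001,-0.002,36]]}}

```text
t: 30.8
eef_pos: [553.8, -29.6, 144.7]
tool_rot: [0.468, 0.53, 0.469, -0.53]
wrist_force: [0.5, 0.0, -1.3]
grip_width: 40.3
```

```bash
python3 - <<'E'
from fit import *
s=sense();print(s["eef_pos"],s["wrist_force"],s["grip_width"],yawnow())
b=[559.5,11,-.124]
p=snapshot("wrist");save(p,"w12.png",s=1.5)
go(*box2w(b,[0,-42,26])[0],-.124)
E
```

```text
[553.84250749 -29.62959015 144.74978154] [ 0.46530739  0.0206716  -1.33095595] 40.307633873384425 -0.12317953998285129
 d [118.8, 0.8, 1.4] rv [0.0014, -0.0009, 0.0001] rows>= 1.9
```

View pics/w12.png

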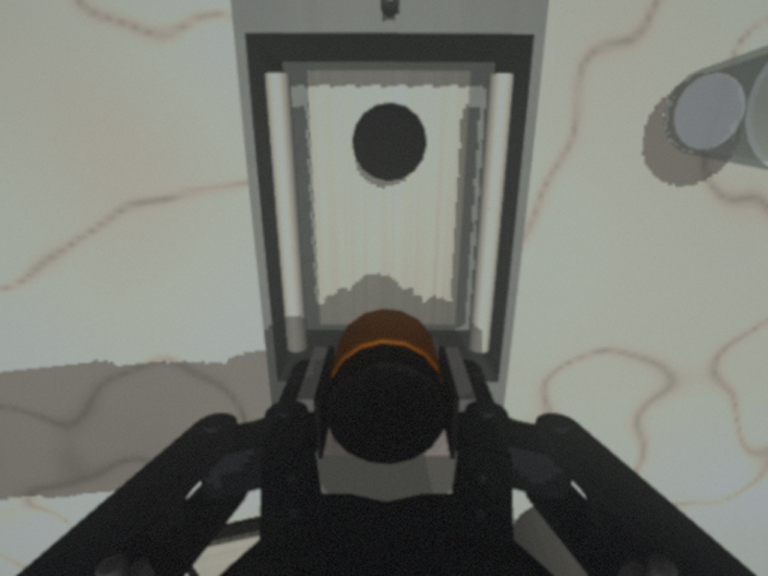

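Request:
{"api": "move_arm", "payload": {"deltas": [[35,0.5,1,0,0,0,36],[75,0.8,1.4,0,0,0,36],[100,0.8,1.4,0,0,0,36],[112,0.8,1.4,0,0,0,36],[117,0.8,1.4,0,0,0,36],[119,0.8,1.4,0,0,0,36],[120.5,0.8,1.4,0,0,0,36],[121,0.8,1.4,0,0,0,36]]}}

```text
t: 31.85
eef_pos: [554.8, -30.8, 24.3]
tool_rot: [0.468, 0.53, 0.468, -0.529]
wrist_force: [0.5, -0.5, -0.9]
grip_width: 40.4
```

Request:
{"api": "move_arm", "payload": {"deltas": [[1,0,0,0,0,0,36],[1.5,0,0,0,0,0,36],[1.5,0,0,0,0,0,36]]}}

```text
t: 32.22
eef_pos: [555.0, -30.9, 23.7]
tool_rot: [0.469, 0.53, 0.468, -0.529]
wrist_force: [-2.1, 0.1, 6.6]
grip_width: 40.7
```

Request:
{"api": "move_arm", "payload": {"deltas": [[0,0,0,0,0,0,46],[0,0,0,0,0,0,56],[0,0,0,0,0,0,60],[-30,0,0,0,0,0,60],[-80,0,0,0,0,0,60],[-130,0,0,0,0,0,60],[-180,0,0,0,0,0,60],[-240,0,0,0,0,0,60],[-240,0,0,0,0,0,60]]}}

```text
t: 33.35
eef_pos: [557.6, -31.2, 269.0]
tool_rot: [0.471, 0.533, 0.466, -0.527]
wrist_force: [-0.8, -0.5, -0.1]
grip_width: 60.5
```

```bash
python3 - <<'E'
from fit import *
s=sense();print(s["eef_pos"],s["wrist_force"],s["grip_width"],yawnow())
p=snapshot("wrist");save(p,"w13.png",s=1.5)
sn={n:snapshot(n) for n in("scene","top")};save(sn["scene"],"s6.png",(190,110,390,340),3)
go(450.9,-337,200,-1.397)
E
```

```text
[557.62394496 -31.20207417 269.01586026] [-0.76480876 -0.4729923  -0.06385605] 60.4537224458055 -0.12281861151538145
 d [62.5, -65.1, 316.4] rv [1.2742, -0.0011, 0.0001] rows>= 6.8
```

View pics/w13.png

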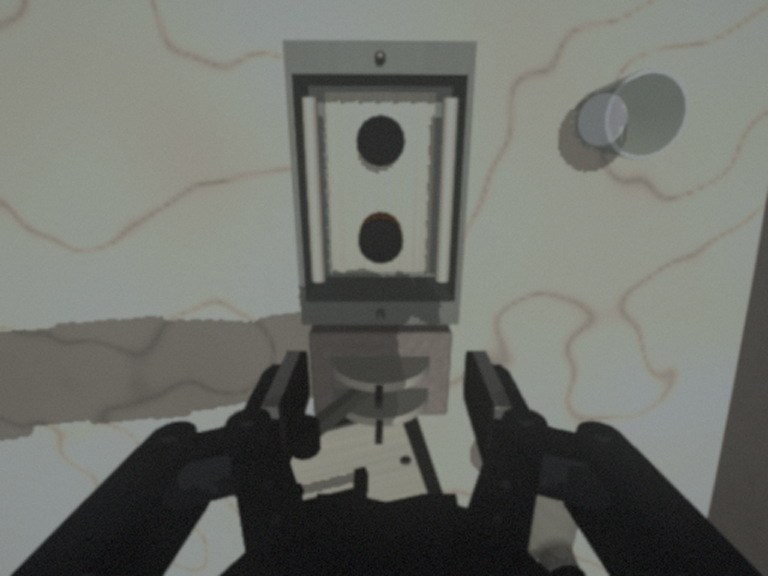

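View pics/s6.png

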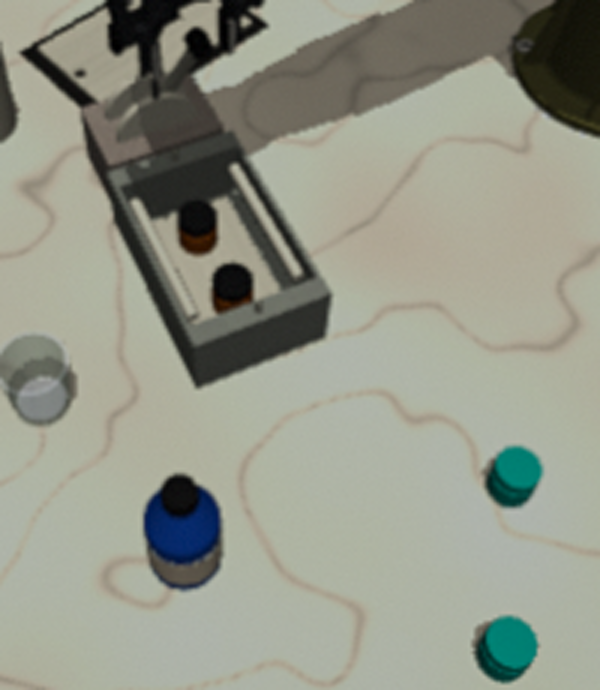

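Request:
{"api": "move_arm", "payload": {"deltas": [[0,-8,40,0.14,0,0,60],[0,-17,85,0.28,0,0,60],[0,-27,135,0.42,0,0,60],[0,-37,185,0.57,0,0,60],[0,-47,235,0.72,0,0,55],[10,-56,280,0.88,0,0,55],[40,-63,308,1.04,0,0,50],[62,-65,316.4,1.18,0,0,50],[62.5,-65.1,316.4,1.274,-0.001,0,50],[62.5,-65.1,316.4,1.274,-0.001,0,50],[62.5,-65.1,316.4,1.274,-0.001,0,50]]}}

```text
t: 34.88
eef_pos: [450.6, -336.6, 199.3]
tool_rot: [-0.062, -0.704, -0.062, 0.705]
wrist_force: [-0.5, -0.0, 0.3]
grip_width: 50.0
```

```bash
cat > cov.py <<'E'
from fit import *
def covfit(p,s,hol,z0):
    c=cam(p,s);w=onz(c,np.array(hol),z0+6)[:,:2];return w
E
python3 - <<'E'
from cov import *
s=sense();p=snapshot("wrist");save(p,"w14.png",(140,40,380,280),3);print(s["eef_pos"],s["joint_pos"],yawnow())
np.save("w14.npy",{"p":p,"s":s},allow_pickle=True)
t=snapshot("top");save(t,"t4.png",s=1.5)
for r in outline_of("jar0",t): print(r["p"],r["box"])
E
```

```text
[ 450.58985947 -336.6402167   199.26030966] [-6.41729602e-01  2.58964281e-01 -1.93818388e-01  1.11936825e+00
  1.37040315e-04  2.32413345e+00] -1.3951999271008444
0.68 [155.9, 238.0, 168.5, 254.3]
0.48 [119.2, 206.3, 132.5, 219.6]
0.46 [246.8, 203.1, 261.0, 215.3]
0.42 [276.2, 206.1, 289.5, 218.4]
```

View pics/w14.png

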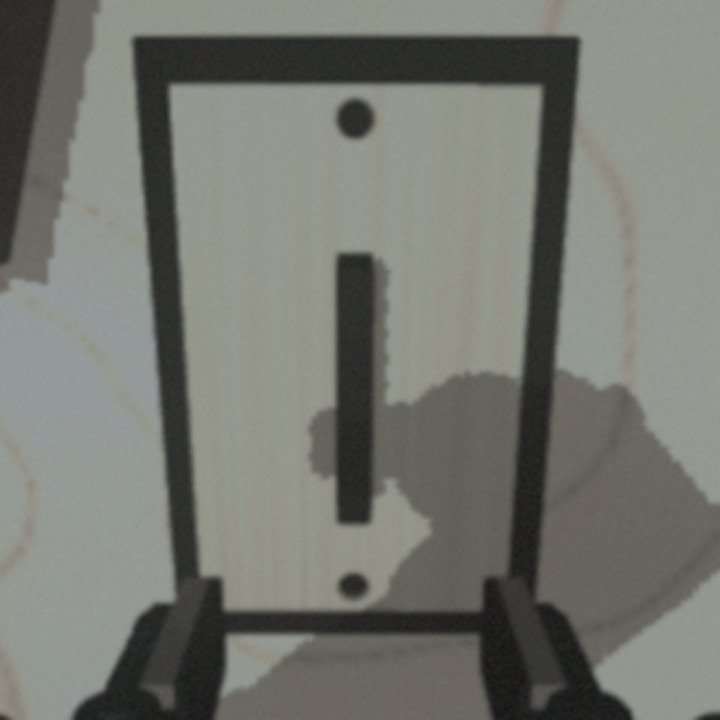

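View pics/t4.png

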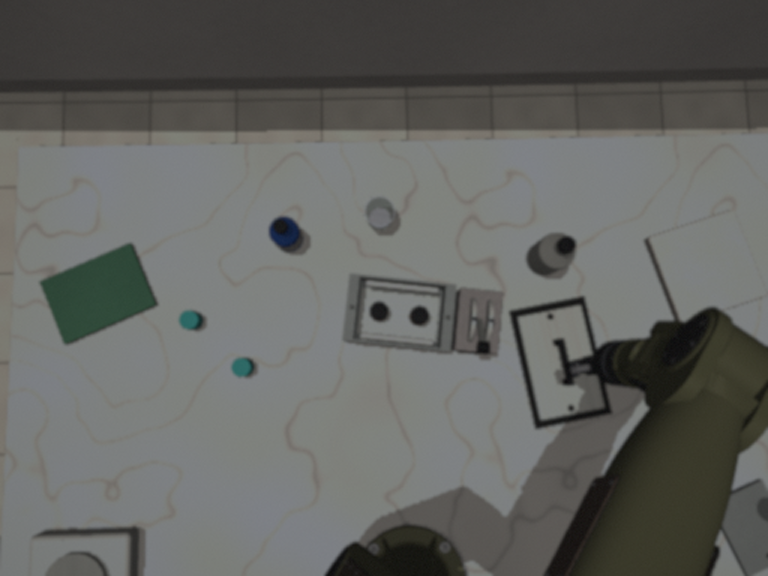

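```bash
python3 - <<'E'
from cov import *
D=np.load("w14.npy",allow_pickle=True).item()
w=covfit(D["p"],D["s"],[[258.3,79.3],[257.7,235.]],4);print(w,w.mean(0),np.linalg.norm(w[0]-w[1]),"yaw handle",np.arctan2(*(w[0]-w[1])[::-1])-np.pi/2)
go(450.9,-337,29.5,-1.397)
E
```

```text
[[ 548.48097292 -320.62184534]
 [ 351.99342702 -355.06555328]] [ 450.23719997 -337.84369931] 199.48364522875644 yaw handle -1.397262349112255
 d [170.6, 0.1, 0.2] rv [0.0013, -0.0002, 0.0] rows>= 2.7
```

Request:
{"api": "move_arm", "payload": {"deltas": [[50,0,0,0.001,0,0,50],[100,0,0,0.001,0,0,50],[145,0,0,0.001,0,0,45],[165,0,0,0.001,0,0,45],[170.6,0,0,0.001,0,0,45],[170.6,0,0,0.001,0,0,45],[170.6,0,0,0.001,0,0,20],[170.6,0,0,0.001,0,0,8],[170.6,0,0,0.001,0,0,8],[170.6,0,0,0.001,0,0,8],[170.6,0,0,0.001,0,0,8]], "newtons": 70}}

```text
t: 36.4
eef_pos: [452.0, -337.4, 30.9]
tool_rot: [0.062, 0.705, 0.061, -0.704]
wrist_force: [-1.7, 0.7, 6.1]
grip_width: 12.7
```

```bash
python3 - <<'E'
from cov import *
s=sense();print(s["eef_pos"],s["wrist_force"],s["ft_torque"],s["grip_width"],yawnow(),q2R(s["tool_rot"])[:,0])
E
```

```text
[ 451.97481842 -337.40640897   30.88359326] [-1.65229787  0.74363169  6.12942064] [0.16805139 0.07994878 0.03145389] 12.681146514292834 -1.3966205213524225 [ 0.0021779  -0.00115596 -0.99999696]
```

Request:
{"api": "move_arm", "payload": {"deltas": [[-5,0,0,0,0,0,8],[-15,0,0,0,0,0,8],[-40,0,0,0,0,0,8],[-80,0,0,0,0,0,8],[-130,0,0,0,0,0,8],[-180,0,0,0,0,0,8],[-230,0,0,0,0,0,8],[-235,0,0,0,0,0,8],[-235,0,0,0,0,0,8]]}}

```text
t: 37.52
eef_pos: [451.2, -337.0, 265.5]
tool_rot: [0.062, 0.705, 0.061, -0.704]
wrist_force: [-0.1, -0.0, -3.9]
grip_width: 12.3
```

```bash
python3 - <<'E'
from cov import *
s=sense();print(s["eef_pos"],s["wrist_force"],s["ft_torque"],s["grip_width"],yawnow())
go(561.2,11.8,265,-.1235)
E
```

```text
[ 451.22957931 -336.98184033  265.54325967] [-0.0557156  -0.01280776 -3.88113218] [ 0.04986659  0.01489368 -0.0174588 ] 12.337795330188793 -1.3965932117308018
 d [0.4, -324.4, -168.8] rv [-1.2731, -0.0006, -0.0023] rows>= 6.8
```

Request:
{"api": "move_arm", "payload": {"deltas": [[0,-27,-14,-0.05,0,0,8],[0,-58,-30,-0.16,0,0,8],[0,-92,-48,-0.29,0,0,8],[0,-128,-67,-0.43,0,0,8],[0,-164,-85,-0.57,0,0,8],[0,-200,-104,-0.71,0,0,8],[0,-236,-123,-0.85,0,0,8],[0,-272,-142,-0.99,0,0,8],[0,-302,-157,-1.13,0,0,8],[0,-320,-167,-1.23,0,0,8],[0.4,-324.4,-168.8,-1.273,0,-0.002,8],[0.4,-324.4,-168.8,-1.273,0,-0.002,8],[0.4,-324.4,-168.8,-1.273,0,-0.002,8]]}}

```text
t: 39.15
eef_pos: [560.7, 10.9, 264.4]
tool_rot: [-0.468, -0.53, -0.468, 0.531]
wrist_force: [-0.1, -1.0, -3.6]
grip_width: 11.9
```

```bash
python3 - <<'E'
from cov import *
s=sense();print(s["eef_pos"],s["wrist_force"],s["ft_torque"],s["grip_width"],yawnow())
p=snapshot("wrist");save(p,"w15.png",s=1.5);t=snapshot("scene");save(t,"s7.png",(150,50,350,250),3)
go(561.2,11.8,125,-.1235)
E
```

```text
[560.71253837  10.87061582 264.40362413] [-0.09184822 -1.02578839 -3.6203591 ] [ 0.00643015 -0.04282872 -0.00228749] 11.905977848873468 -0.1256023106852797
 d [139.9, 0.0, -0.9] rv [-0.0018, -0.0001, -0.0003] rows>= 2.2
```

View pics/w15.png

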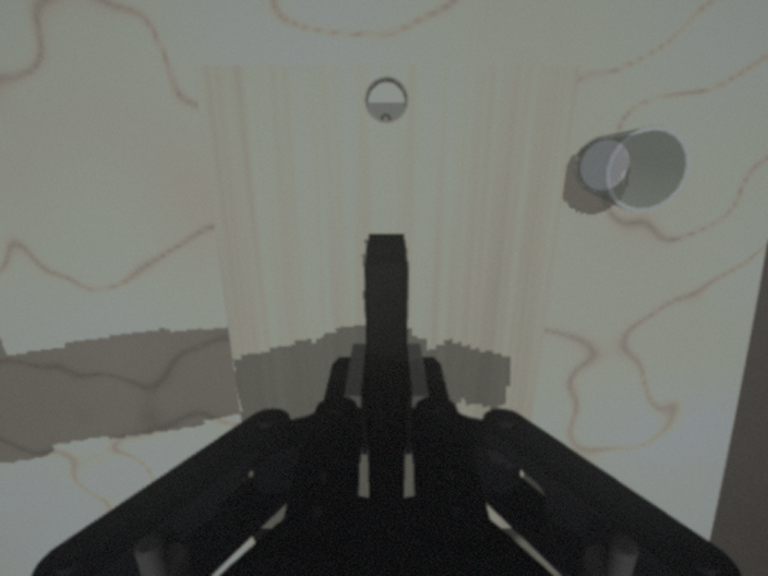

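View pics/s7.png

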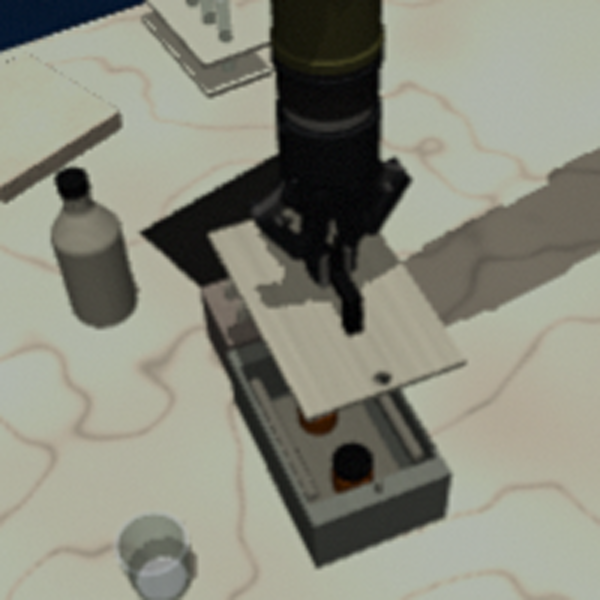

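Request:
{"api": "move_arm", "payload": {"deltas": [[40,0,-0.5,-0.002,0,0,8],[85,0,-0.9,-0.002,0,0,8],[120,0,-0.9,-0.002,0,0,8],[136,0,-0.9,-0.002,0,0,8],[138,0,-0.9,-0.002,0,0,8],[138,0,-0.9,-0.002,0,0,8]]}}

```text
t: 40.0
eef_pos: [562.3, 11.7, 128.3]
tool_rot: [0.469, 0.531, 0.468, -0.529]
wrist_force: [-0.4, 0.2, -3.5]
grip_width: 12.4
```

```bash
python3 - <<'E'
from cov import *
s=sense();print(s["eef_pos"],s["wrist_force"],s["ft_torque"],s["grip_width"],yawnow())
p=snapshot("wrist");save(p,"w16.png",(200,40,320,120),6)
c=cam(p,s);b=[559.5,11,-.124]
print("pin top expected",((proj(c,box2w(b,[[0,100,94],[0,100,80]]))-[200,40])*6).round())
X=s["eef_pos"];
# hole expected in tool frame: centre offset along handle
go(561.2,11.8,106,-.1235)
E
```

```text
[562.26715369  11.70227109 128.2524232 ] [-0.42488247  0.23724146 -3.53685138] [0.02203057 0.00097729 0.00079649] 12.38147030055211 -0.12369934284803139
pin top expected [[316. 162.]
 [318. 174.]]
 d [22.5, -1.3, 0.2] rv [-0.0, -0.0005, -0.003] rows>= 0.4
```

View pics/w16.png

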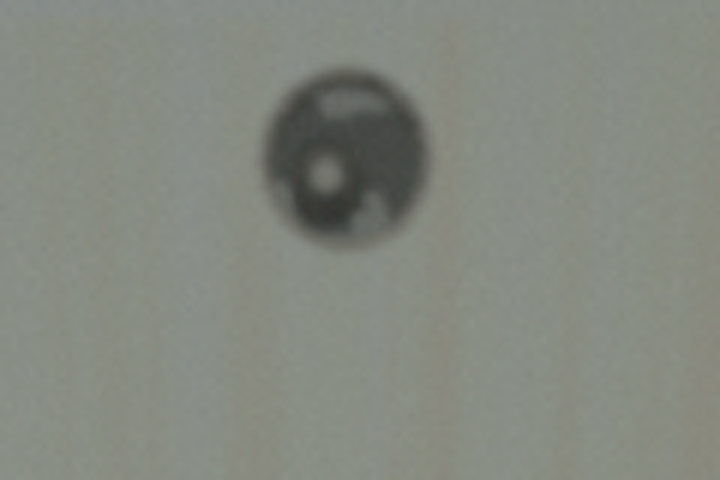

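Request:
{"api": "move_arm", "payload": {"deltas": [[0,-1.8,0,0,0,-0.003,8],[6,-1.8,0,0,0,-0.003,8],[12,-1.8,0,0,0,-0.003,8],[15,-1.8,0,0,0,-0.003,8],[17,-1.8,0,0,0,-0.003,8],[17,-1.8,0,0,0,-0.003,8]]}}

```text
t: 40.8
eef_pos: [560.6, 12.0, 111.3]
tool_rot: [0.468, 0.53, 0.468, -0.53]
wrist_force: [0.1, 0.5, -3.6]
grip_width: 12.3
```

```bash
python3 - <<'E'
from cov import *
s=sense();print(s["eef_pos"],s["wrist_force"],s["ft_torque"],s["grip_width"],yawnow())
p=snapshot("wrist");save(p,"w17.png",(200,40,320,120),6)
E
```

```text
[560.60467495  11.98882973 111.27288305] [ 0.10991359  0.52163133 -3.6386028 ] [2.09341591e-02 1.20121115e-02 6.24458560e-05] 12.321094328629052 -0.12356687553439417
```

View pics/w17.png

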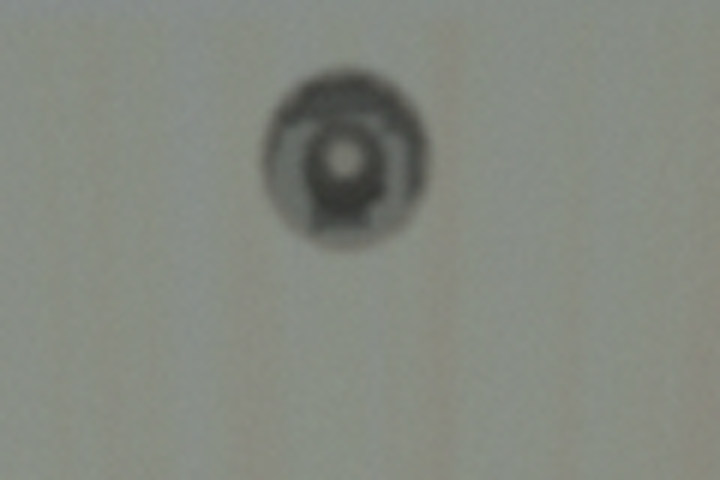

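Request:
{"api": "move_arm", "payload": {"deltas": [[2,0,0,0,0,0,8],[3,0,0,0,0,0,8],[4,0,0,0,0,0,8],[5,0,0,0,0,0,8],[5,0,0,0,0,0,8]]}}

```text
t: 41.48
eef_pos: [560.7, 12.0, 106.9]
tool_rot: [0.468, 0.53, 0.468, -0.53]
wrist_force: [-2.6, -0.1, 2.2]
grip_width: 12.5
```

Request:
{"api": "move_arm", "payload": {"deltas": [[1,0,0,0,0,0,8],[1.5,0,0,0,0,0,8],[1.5,0,0,0,0,0,8],[0,0,0,0,0,0,20],[0,0,0,0,0,0,40],[0,0,0,0,0,0,50],[-30,0,0,0,0,0,50],[-80,0,0,0,0,0,50],[-130,0,0,0,0,0,50],[-160,0,0,0,0,0,50],[-160,0,0,0,0,0,50]]}}

```text
t: 42.85
eef_pos: [562.5, 11.9, 269.6]
tool_rot: [0.469, 0.531, 0.467, -0.528]
wrist_force: [0.5, 0.6, -0.0]
grip_width: 49.8
```

```bash
python3 - <<'E'
from cov import *
s=sense();print(s["eef_pos"],s["wrist_force"],s["ft_torque"],s["grip_width"],yawnow())
p=snapshot("wrist");save(p,"w18.png",(180,40,340,320),2);t=snapshot("scene");save(t,"s8.png",(190,90,350,250),4)
np.save("w18.npy",{"p":p,"s":s},allow_pickle=True)
b=[559.5,11,-.124];c=cam(p,s);print(((proj(c,box2w(b,[[0,100,86],[0,-100,86],[-70,112,86],[70,112,86],[-70,-112,86],[70,-112,86]]))-[180,40])*2).round())
go(*box2w(b,[0,-165,330])[0],b[2]+np.pi/2)
E
```

```text
[562.48110578  11.92520198 269.64322815] [ 0.46676048  0.56837553 -0.0397943 ] [-0.00068599  0.02006517  0.02221297] 49.79078825360262 -0.12363626482893221
[[148.  80.]
 [149. 396.]
 [ 21.  57.]
 [274.  57.]
 [ 47. 412.]
 [251. 411.]]
 d [-63.7, -1.1, 166.0] rv [-1.5704, -0.0003, -0.0004] rows>= 8.4
```

View pics/w18.png

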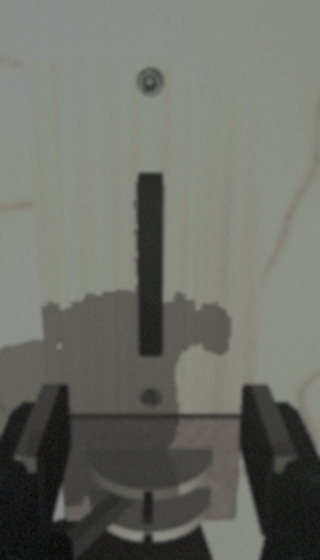

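View pics/s8.png

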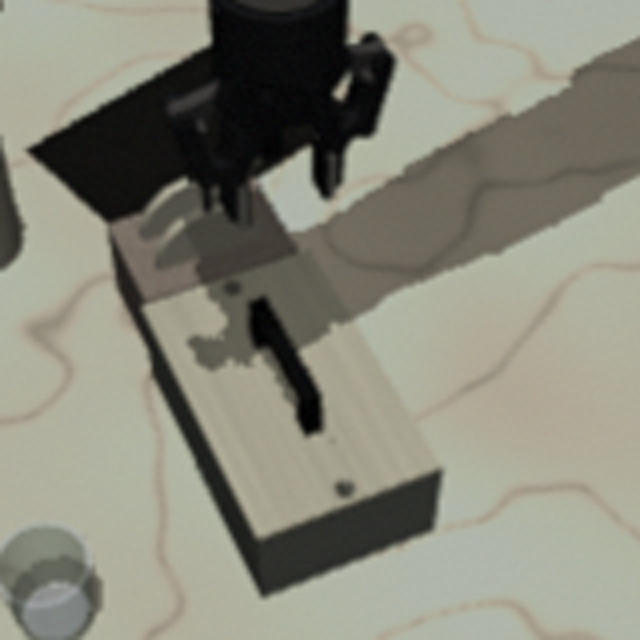

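Request:
{"api": "move_arm", "payload": {"deltas": [[-10,0,15,-0.15,0,0,50],[-10,0,40,-0.32,0,0,50],[-10,0,70,-0.49,0,0,50],[-10,0,100,-0.66,0,0,50],[-10,-1,130,-0.83,0,0,50],[-10,-1,150,-1.0,0,0,50],[-10,-1,166,-1.17,0,0,50],[-10,-1,166,-1.34,0,0,50],[-10,-1,166,-1.5,0,0,50],[-10,-1,166,-1.57,0,0,50],[-10,-1,166,-1.57,0,0,50]]}}

```text
t: 44.32
eef_pos: [538.4, -152.5, 274.6]
tool_rot: [0.705, 0.045, 0.707, -0.044]
wrist_force: [0.6, 0.3, -0.9]
grip_width: 50.0
```

```bash
python3 - <<'E'
from cov import *
s=sense();p=snapshot("wrist");print(s["eef_pos"],yawnow(),s["joint_pos"])
np.save("w19.npy",{"p":p,"s":s},allow_pickle=True)
im=cv2.convertScaleAbs(p["image"][80:260,180:340],alpha=1.6)[:,:,::-1];cv2.imwrite("pics/w19.png",cv2.resize(im,None,fx=4,fy=3.3333,interpolation=cv2.INTER_CUBIC))
E
```

```text
[ 538.40009903 -152.50158611  274.57925343] 1.445028494950912 [-2.76266755e-01  2.26115341e-01 -6.40089688e-02  1.28360277e+00
  4.18195928e-04 -1.51043320e-01]
```

View pics/w19.png

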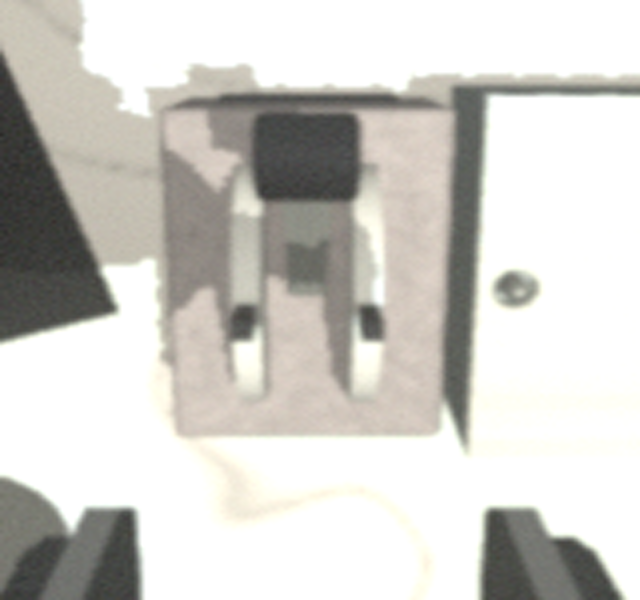

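```bash
cat > lev.py <<'E'
from cov import *
b=[559.5,11,-.124]
def kn(c,a):
    th=a-.6;u=np.array([np.sin(th),0,np.cos(th)]);t=np.array([np.cos(th),0,-np.sin(th)])
    C=np.array([0,-165,80])+100*u;ph=np.linspace(0,6.28,60)
    v=proj(c,box2w(b,np.array([C+12*(np.cos(q)*u+np.sin(q)*t)+[0,y,0] for q in ph for y in(-12,12)])))[:,1];return v.min(),v.max()
def pt(c,a):
    th=a-.6;u=np.array([np.sin(th),0,np.cos(th)]);t=np.array([np.cos(th),0,-np.sin(th)])
    v=proj(c,box2w(b,np.array([np.array([0,-165+y,80])+r*u+3*k*t for r in(45,68) for k in(-1,1) for y in(14,20)])))[:,1];return v.min(),v.max()
def ref(c): return proj(c,box2w(b,[[-65,-165,80],[65,-165,80],[0,-100,86]]))[:,1].round(1)
def inv(f,c,obs,off=0):
    A=np.linspace(0,1.2,601);V=np.array([f(c,a) for a in A])+off;return [round(float(A[np.argmin(abs(V[:,i]-obs[i]))]),3) for i in(0,1)]
E
python3 - <<'E'
from lev import *
D=np.load("w19.npy",allow_pickle=True).item();c=cam(D["p"],D["s"])
print("ref",ref(c),"obs",112.1,210.8,166.1)
print("knob",inv(kn,c,(113.9,140)),"ptr",inv(pt,c,(171.5,182)))
D=np.load("w1.npy",allow_pickle=True).item();c=cam(D["p"],D["s"]);print("w1",ref(c),inv(pt,c,(164,172.2)))
D=np.load("w2.npy",allow_pickle=True).item();c=cam(D["p"],D["s"]);print("w2",ref(c),inv(pt,c,(166.7,180)),"pod bottom obs",348/3+100,"hole",179/3+100)
D=np.load("w5.npy",allow_pickle=True).item();c=cam(D["p"],D["s"]);print("w5",ref(c),inv(pt,c,(441/3+80,487/3+80)),"obs",251/3+80,527/3+80,406/3+80)
go(*box2w(b,[100*np.sin(-.6),-165,80+100*np.cos(.6)+30])[0],b[2]+np.pi/2)
E
```

```text
ref [111.7 211.3 165.6] obs 112.1 210.8 166.1
knob [0.008, 0.002] ptr [0.596, 0.582]
w1 [111.5 200.5 159.3] [0.6, 0.576]
w2 [ 90.2 216.6 159.3] [0.612, 0.59] pod bottom obs 216.0 hole 159.66666666666666
w5 [163.7 256.9 215.2] [0.578, 0.58] obs 163.66666666666669 255.66666666666666 215.33333333333334
 d [82.5, -0.3, -55.7] rv [-0.0018, -0.0023, -0.0008] rows>= 1.6
```

Request:
{"api": "move_arm", "payload": {"deltas": [[20,0,-30,0,0,0,50],[60,0,-55.7,0,-0.002,0,50],[85,0,-55.7,0,-0.002,0,50],[110,0,-55.7,0,-0.002,0,48],[121,0,-55.7,0,-0.002,0,45],[121,0,-55.7,0,-0.002,0,45],[121,0,-55.7,0,-0.002,0,28],[121,0,-55.7,0,-0.002,0,18],[121,0,-55.7,0,-0.002,0,18],[121,0,-55.7,0,-0.002,0,18]], "newtons": 25}}

```text
t: 45.62
eef_pos: [483.7, -146.3, 155.1]
tool_rot: [0.706, 0.044, 0.705, -0.045]
wrist_force: [-1.8, -3.9, 6.1]
grip_width: 23.4
```

```bash
python3 - <<'E'
from lev import *
s=sense();print(s["eef_pos"],s["wrist_force"],s["grip_width"],yawnow())
for a in(0,.1,.2,.3,.4,.5,.59):
    th=a-.6;go(*(box2w(b,[100*np.sin(th),-165,80+100*np.cos(th)])[0]+[0,0,-8]),b[2]+np.pi/2,note=a)
E
```

```text
[ 483.72266878 -146.28545575  155.10461005] [-1.82596883 -3.93776563  6.13066905] 23.361297952055867 1.4445572944613458
0 d [0.6, 0.4, -0.7] rv [-0.0022, 0.0016, 0.0009] rows>= 0.0
0.1 d [-4.6, 0.5, 7.8] rv [-0.0022, 0.0016, 0.0009] rows>= 0.1
0.2 d [-9.0, 0.5, 16.8] rv [-0.0022, 0.0016, 0.0009] rows>= 0.3
0.3 d [-12.4, 0.5, 26.2] rv [-0.0022, 0.0016, 0.0009] rows>= 0.5
0.4 d [-14.8, 0.5, 35.9] rv [-0.0022, 0.0016, 0.0009] rows>= 0.6
0.5 d [-16.3, 0.5, 45.8] rv [-0.0022, 0.0016, 0.0009] rows>= 0.8
0.59 d [-16.8, 0.6, 54.8] rv [-0.0022, 0.0016, 0.0009] rows>= 0.9
```

Request:
{"api": "move_arm", "payload": {"deltas": [[-4,0.3,7,0,0,0,18],[-7,0.3,13,0,0,0,18],[-9.5,0.3,19,0,0,0,18],[-12,0.3,26,0,0,0,18],[-14,0.3,33,0,0,0,18],[-15.5,0.3,40,0,0,0,18],[-16.3,0.3,46,0,0,0,18],[-16.8,0.3,51,0,0,0,18],[-16.8,0.3,54,0,0,0,18],[-16.8,0.3,54,0,0,0,18],[-16.8,0.3,54,0,0,0,18]]}}

```text
t: 47.0
eef_pos: [536.6, -153.0, 171.5]
tool_rot: [0.706, 0.044, 0.706, -0.045]
wrist_force: [-2.5, -3.4, -2.7]
grip_width: 23.3
```

```bash
python3 - <<'E'
from lev import *
s=sense();print(s["eef_pos"],s["wrist_force"],s["grip_width"],yawnow())
p=snapshot("wrist");im=cv2.convertScaleAbs(p["image"][80:280,180:340],alpha=1.5)[:,:,::-1];cv2.imwrite("pics/w20.png",cv2.resize(im,None,fx=4,fy=3,interpolation=cv2.INTER_CUBIC))
for a in(.58,.59,.6):
    th=a-.6;go(*(box2w(b,[100*np.sin(th),-165,80+100*np.cos(th)])[0]+[0,0,-8]),b[2]+np.pi/2,note=a)
E
```

```text
[ 536.57293836 -153.00419629  171.46617239] [-2.48886184 -3.37010508 -2.69453028] 23.26906127855368 1.4443206456500177
0.58 d [-0.5, 0.5, 0.5] rv [-0.0024, -0.0003, 0.0015] rows>= 0.0
0.59 d [-0.6, 0.5, 1.5] rv [-0.0024, -0.0003, 0.0015] rows>= 0.0
0.6 d [-0.6, 0.5, 2.5] rv [-0.0024, -0.0003, 0.0015] rows>= 0.0
```

View pics/w20.png

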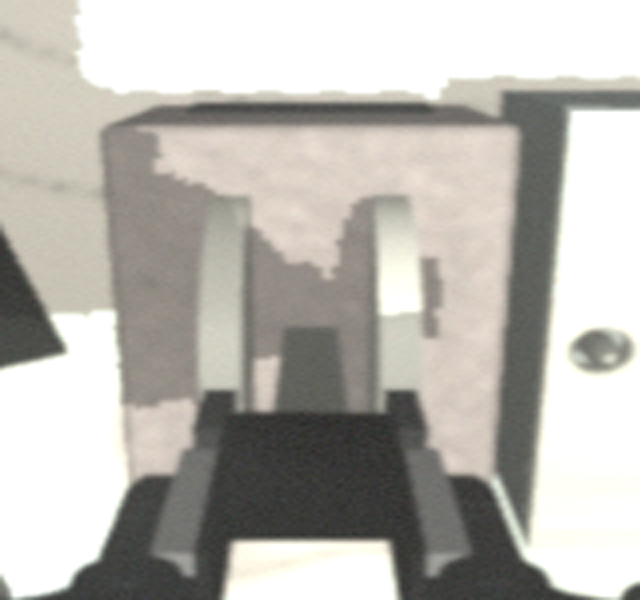

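Request:
{"api": "move_arm", "payload": {"deltas": [[0,0.3,1,0,0,0,18],[0,0.3,1.5,0,0,0,18],[0,0.3,1.5,0,0,0,18],[0,0,1.5,0,0,0,30],[0,0,1.5,0,0,0,45],[0,0,1.5,0,0,0,50],[-30,0,1.5,0,0,0,50],[-70,0,1.5,0,0,0,50],[-100,0,1.5,0,0,0,50],[-100,0,1.5,0,0,0,50]]}}

```text
t: 48.3
eef_pos: [539.9, -153.3, 274.3]
tool_rot: [0.707, 0.044, 0.704, -0.045]
wrist_force: [0.7, -0.6, 0.0]
grip_width: 49.9
```

```bash
python3 - <<'E'
from lev import *
s=sense();p=snapshot("wrist");print(s["eef_pos"],yawnow())
np.save("w21.npy",{"p":p,"s":s},allow_pickle=True);c=cam(p,s);print("ref",ref(c))
for a in(.55,.58,.6,.62): print(a,np.round(kn(c,a),1),np.round(pt(c,a),1))
im=cv2.convertScaleAbs(p["image"][80:260,180:340],alpha=1.6)[:,:,::-1];cv2.imwrite("pics/w21.png",cv2.resize(im,None,fx=4,fy=3.3333,interpolation=cv2.INTER_CUBIC))
E
```

```text
[ 539.90473629 -153.29696449  274.25755248] 1.4444728034137222
ref [109.  209.2 163.3]
0.55 [170.1 196.4] [167.3 177.7]
0.58 [173.3 199.5] [168.5 179.6]
0.6 [175.4 201.5] [169.3 180.9]
0.62 [177.5 203.5] [170.1 182.1]
```

View pics/w21.png

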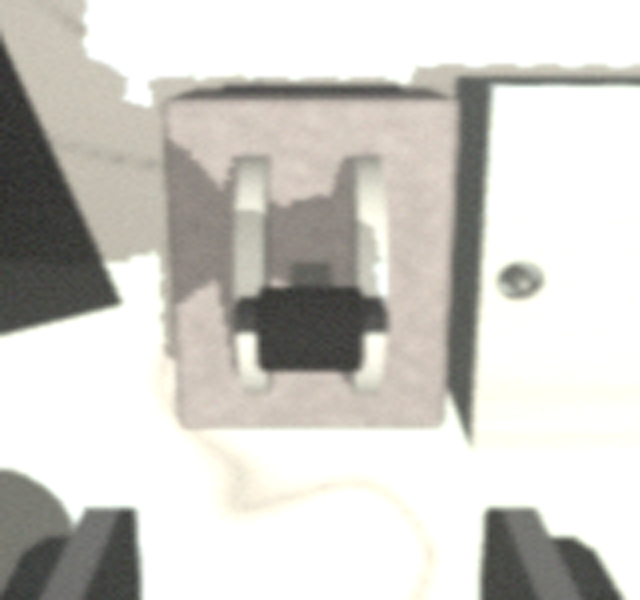

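```bash
python3 - <<'E'
from lev import *
D=np.load("w21.npy",allow_pickle=True).item();c=cam(D["p"],D["s"])
print(inv(kn,c,(166.1,191.6)),inv(pt,c,(169.4,179.9)))
for a in(.51,.59):
    th=a-.6;go(*(box2w(b,[100*np.sin(th),-165,80+100*np.cos(th)])[0]+[0,0,-8]),b[2]+np.pi/2,note=a)
E
```

```text
[0.512, 0.504] [0.602, 0.584]
0.51 d [100.8, 0.5, -9.2] rv [-0.0023, 0.0023, 0.0016] rows>= 1.6
0.59 d [100.5, 0.5, -1.2] rv [-0.0023, 0.0023, 0.0016] rows>= 1.6
```

Request:
{"api": "move_arm", "payload": {"deltas": [[40,0,-5,0,0,0,50],[75,0.5,-9.2,-0.002,0.002,0,50],[95,0.5,-9.2,-0.002,0.002,0,45],[101,0.5,-9.2,-0.002,0.002,0,45],[101,0.5,-9.2,-0.002,0.002,0,45],[101,0.5,-9.2,-0.002,0.002,0,28],[101,0.5,-9.2,-0.002,0.002,0,18],[101,0.5,-9.2,-0.002,0.002,0,18],[101,0.5,-9.2,-0.002,0.002,0,18]], "newtons": 60}}

```text
t: 49.48
eef_pos: [530.9, -152.3, 172.6]
tool_rot: [0.706, 0.043, 0.705, -0.045]
wrist_force: [-1.2, -1.7, 5.9]
grip_width: 22.7
```

Request:
{"api": "move_arm", "payload": {"deltas": [[0,0,3,0,0,0,18],[0,0,6,0,0,0,18],[0,0,9,0,0,0,18],[0,0,9,0,0,0,18],[0,0,9,0,0,0,18]]}}

```text
t: 50.1
eef_pos: [538.6, -153.3, 172.8]
tool_rot: [0.706, 0.043, 0.706, -0.045]
wrist_force: [-5.4, -0.7, 6.3]
grip_width: 23.0
```

Request:
{"api": "move_arm", "payload": {"deltas": [[0,0,0,0,0,0,30],[0,0,0,0,0,0,45],[0,0,0,0,0,0,50],[-30,0,0,0,0,0,50],[-70,0,0,0,0,0,50],[-100,0,0,0,0,0,50],[-100,0,0,0,0,0,50]]}}

```text
t: 50.98
eef_pos: [540.4, -153.4, 275.5]
tool_rot: [0.708, 0.043, 0.704, -0.046]
wrist_force: [-0.1, -0.3, -0.6]
grip_width: 50.1
```

```bash
python3 - <<'E'
from lev import *
s=sense();p=snapshot("wrist");print(s["eef_pos"],yawnow())
np.save("w22.npy",{"p":p,"s":s},allow_pickle=True);c=cam(p,s);print("ref",ref(c))
for a in(.55,.58,.6,.62): print(a,np.round(kn(c,a),1),np.round(pt(c,a),1))
im=cv2.convertScaleAbs(p["image"][80:260,180:340],alpha=1.6)[:,:,::-1];cv2.imwrite("pics/w22.png",cv2.resize(im,None,fx=4,fy=3.3333,interpolation=cv2.INTER_CUBIC))
E
```

```text
[ 540.38611588 -153.42261882  275.50569098] 1.4456208326828102
ref [108.5 208.4 162.7]
0.55 [169.2 195.3] [166.6 176.9]
0.58 [172.4 198.4] [167.8 178.8]
0.6 [174.5 200.4] [168.6 180. ]
0.62 [176.5 202.4] [169.4 181.2]
```

View pics/w22.png

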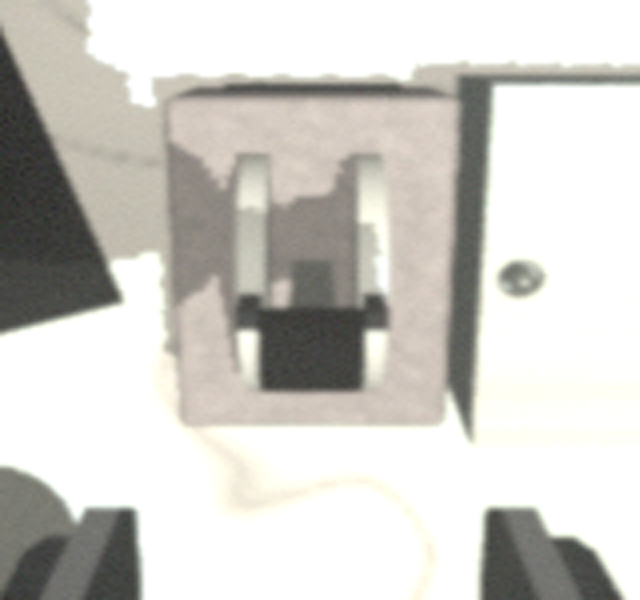

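```bash
python3 - <<'E'
from lev import *
for a in(.57,.59):
    th=a-.6;go(*(box2w(b,[100*np.sin(th),-165,80+100*np.cos(th)])[0]+[0,0,-8]),b[2]+np.pi/2,note=a)
# side view: camera placed at box (0,60,260) looking to (0,-165,140): up to tilt
s=sense();p=snapshot("wrist");H=np.array(p["hand_eye"])
phi=.45
Rd=down(b[2])@R.from_rotvec([0,-phi,0]).as_matrix()
for sg in(1,-1):
    Rd=down(b[2])@R.from_rotvec([0,sg*phi,0]).as_matrix()
    print(sg,"cam fwd box",R.from_rotvec([0,0,-b[2]]).as_matrix()@Rd@H[:3,2])
E
```

```text
0.57 d [101.7, 0.7, -3.7] rv [-0.0012, 0.0027, 0.0032] rows>= 1.6
0.59 d [101.7, 0.7, -1.7] rv [-0.0012, 0.0027, 0.0032] rows>= 1.6
1 cam fwd box [ 7.09716002e-05  1.18967557e-01 -9.92898139e-01]
-1 cam fwd box [ 7.09716002e-05 -7.03812412e-01 -7.10385870e-01]
```

```bash
python3 - <<'E'
from lev import *
s=sense();p=snapshot("wrist");H=np.array(p["hand_eye"])
Rd=down(b[2])@R.from_rotvec([0,-.45,0]).as_matrix()
f=R.from_rotvec([0,0,-b[2]]).as_matrix()@Rd@H[:3,2]
C=np.array([-10,-165,130])-260*f   # camera pos box
w=box2w(b,C)[0]; tcp=w-Rd@H[:3,3]
print("cam box",C,"tcp",tcp, "tcp box", R.from_rotvec([0,0,-b[2]]).apply(tcp-[b[0],b[1],0]))
go(*tcp,0,Rm=Rd)
E
```

```text
cam box [-10.01807342  17.99119514 314.70035781] tcp [ 535.05852312 -106.48464565  222.65600879] tcp box [  -9.72301987 -119.60556274  222.65600879]
 d [49.1, 45.8, -8.9] rv [1.5412, -0.3516, -0.3498] rows>= 8.7
```

Request:
{"api": "move_arm", "payload": {"deltas": [[40,0.7,-3.7,0,0,0,50],[80,0.7,-3.7,-0.001,0.003,0.003,50],[99,0.7,-3.7,-0.001,0.003,0.003,45],[102,0.7,-3.7,-0.001,0.003,0.003,45],[102,0.7,-3.7,-0.001,0.003,0.003,28],[102,0.7,-3.7,-0.001,0.003,0.003,18],[102,0.7,-3.7,-0.001,0.003,0.003,18],[102,0.7,-3.7,-0.001,0.003,0.003,18]]}}

```text
t: 52.12
eef_pos: [534.8, -152.7, 170.4]
tool_rot: [0.705, 0.044, 0.707, -0.044]
wrist_force: [-2.3, -5.0, 1.0]
grip_width: 22.7
```

Request:
{"api": "move_arm", "payload": {"deltas": [[0,0,1,0,0,0,18],[0,0,2.5,0,0,0,18],[0,0,2.5,0,0,0,18],[0,0,2.5,0,0,0,18]]}}

```text
t: 52.62
eef_pos: [536.0, -152.9, 170.5]
tool_rot: [0.704, 0.044, 0.708, -0.044]
wrist_force: [-5.2, -3.1, 3.7]
grip_width: 22.9
```

Request:
{"api": "move_arm", "payload": {"deltas": [[0,0,0.5,0,0,0,18],[0,0,0.5,0,0,0,30],[0,0,0.5,0,0,0,45],[0,0,0.5,0,0,0,50],[-30,0,0,0,0,0,50],[-70,0,0,0,0,0,50],[-110,0,0,0,0,0,50],[-110,0,0,0,0,0,50]]}}

```text
t: 53.62
eef_pos: [538.8, -153.2, 284.2]
tool_rot: [0.706, 0.043, 0.705, -0.045]
wrist_force: [0.0, -0.1, 0.2]
grip_width: 49.8
```

```bash
python3 - <<'E'
from lev import *
s=sense();p=snapshot("wrist");print(s["eef_pos"],yawnow())
np.save("w23.npy",{"p":p,"s":s},allow_pickle=True);c=cam(p,s);print("ref",ref(c))
for a in(.55,.58,.6,.62): print(a,np.round(kn(c,a),1),np.round(pt(c,a),1))
im=cv2.convertScaleAbs(p["image"][80:260,180:340],alpha=1.6)[:,:,::-1];cv2.imwrite("pics/w23.png",cv2.resize(im,None,fx=4,fy=3.3333,interpolation=cv2.INTER_CUBIC))
H=np.array(p["hand_eye"])
Rd=down(b[2])@R.from_rotvec([0,-.45,0]).as_matrix()
f=R.from_rotvec([0,0,-b[2]]).as_matrix()@Rd@H[:3,2]
C=np.array([-5,-165,140])-330*f
tcp=box2w(b,C)[0]-Rd@H[:3,3];print(tcp);go(*tcp,0,Rm=Rd)
E
```

```text
[ 538.84117508 -153.20828882  284.17349601] 1.4462256777017222
ref [110.1 207.5 162.8]
0.55 [168.8 194. ] [166.5 176.4]
0.58 [171.8 197. ] [167.6 178.2]
0.6 [173.9 198.9] [168.4 179.4]
0.62 [175.9 200.9] [169.2 180.6]
[546.10842118 -58.21412307 282.38310076]
 d [-0.5, 95.0, -3.6] rv [1.5418, -0.3532, -0.3504] rows>= 8.7
```

View pics/w23.png

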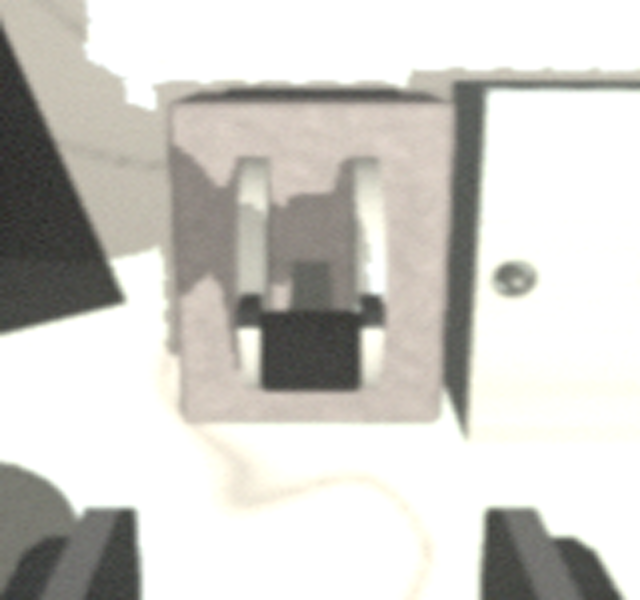

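Request:
{"api": "move_arm", "payload": {"deltas": [[-20,10,0,0.17,-0.03,-0.03,50],[-20,25,0,0.34,-0.07,-0.07,50],[-20,40,-1,0.51,-0.11,-0.11,50],[-20,55,-2,0.68,-0.15,-0.15,50],[-15,70,-3,0.85,-0.19,-0.19,50],[-10,85,-3,1.02,-0.23,-0.23,50],[-5,95,-3.6,1.19,-0.27,-0.27,50],[-0.5,95,-3.6,1.36,-0.31,-0.31,50],[-0.5,95,-3.6,1.542,-0.353,-0.35,50],[-0.5,95,-3.6,1.542,-0.353,-0.35,50],[-0.5,95,-3.6,1.542,-0.353,-0.35,50]]}}

```text
t: 55.05
eef_pos: [545.8, -58.3, 281.7]
tool_rot: [-0.561, -0.398, -0.353, 0.634]
wrist_force: [-0.2, 0.5, 0.2]
grip_width: 50.0
```

```bash
cat > side.py <<'E'
from lev import *
import sys
s=sense();p=snapshot("wrist");print(s["eef_pos"]);np.save(sys.argv[1]+".npy",{"p":p,"s":s},allow_pickle=True)
c=cam(p,s);o=np.array([190,110])
im=cv2.convertScaleAbs(p["image"][110:260,190:340],alpha=1.6)[:,:,::-1].copy();im=cv2.resize(im,None,fx=4,fy=4,interpolation=cv2.INTER_CUBIC)
cv2.imwrite("pics/"+sys.argv[1]+".png",im)
for a in(.55,.59,.62):
    th=a-.6;u=np.array([np.sin(th),0,np.cos(th)]);h=np.array([0,-165,80])
    q=proj(c,box2w(b,[h+100*u+[0,12,0],h+68*u+[0,20,0],h+45*u+[0,20,0]]));print(a,((q-o)*4).round(1).tolist())
E
python3 side.py w24
```

```text
[545.80049227 -58.29551528 281.67609721]
0.55 [[268.2, 382.1], [274.3, 279.0], [278.1, 226.4]]
0.59 [[283.1, 382.5], [283.8, 279.2], [284.1, 226.6]]
0.62 [[294.3, 382.5], [291.0, 279.2], [288.6, 226.6]]
```

View pics/w24.png

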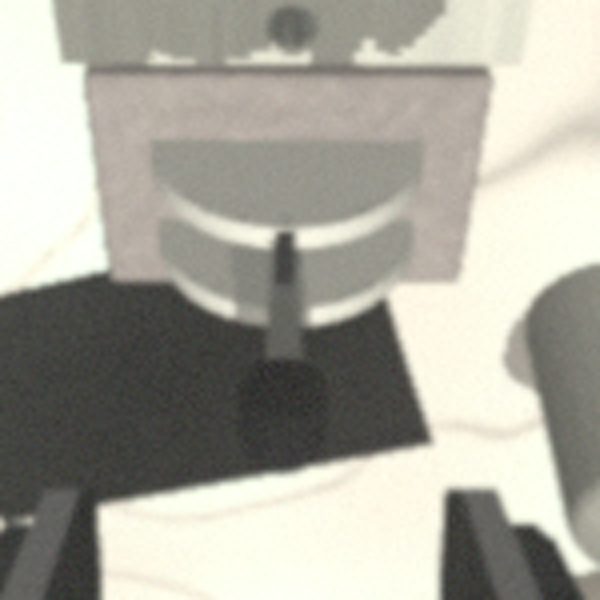

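Request:
{"api": "move_arm", "payload": {"deltas": [[-30,0,0,0,0,0,50],[-60,0,0,0,0,0,50],[-80,0,0,0,0,0,50],[-80,0,0,0,0,0,50],[-80,0,0,0,0,0,50]]}}

```text
t: 55.72
eef_pos: [549.7, -24.5, 353.7]
tool_rot: [-0.561, -0.398, -0.353, 0.634]
wrist_force: [0.5, -0.1, -0.4]
grip_width: 49.9
```

```bash
python3 - <<'E'
from lev import *
sn={n:snapshot(n) for n in("scene","top")};c={n:cam(q) for n,q in sn.items()}
save(sn["scene"],"s9.png",s=1.5);save(sn["scene"],"s9c.png",(190,90,350,250),4)
for l in("flask","reagent","beaker","jar0"):
  for n,q in sn.items():
    for r in outline_of(l,q)[:(4 if l=="jar0" else 1)]: print(l,n,round(r["p"],2),np.round(r["box"],0).tolist())
E
```

```text
flask scene 0.9 [168.0, 105.0, 196.0, 160.0]
flask top 0.95 [350.0, 153.0, 383.0, 186.0]
reagent scene 0.96 [238.0, 267.0, 267.0, 305.0]
reagent top 0.29 [302.0, 192.0, 337.0, 236.0]
beaker scene 0.58 [192.0, 224.0, 214.0, 253.0]
beaker top 0.74 [241.0, 132.0, 262.0, 151.0]
jar0 scene 0.63 [352.0, 314.0, 367.0, 338.0]
jar0 scene 0.57 [352.0, 258.0, 373.0, 279.0]
jar0 top 0.74 [119.0, 207.0, 134.0, 220.0]
jar0 top 0.72 [157.0, 238.0, 170.0, 252.0]
```

View pics/s9.png

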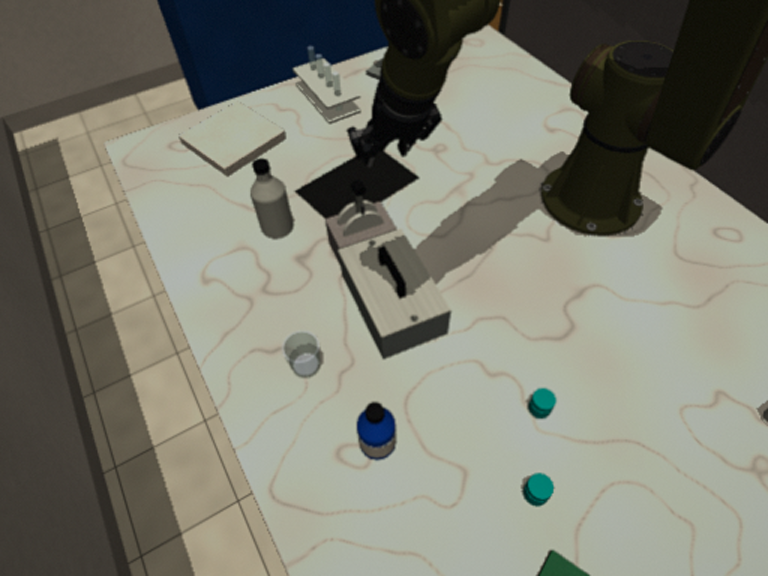

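View pics/s9c.png

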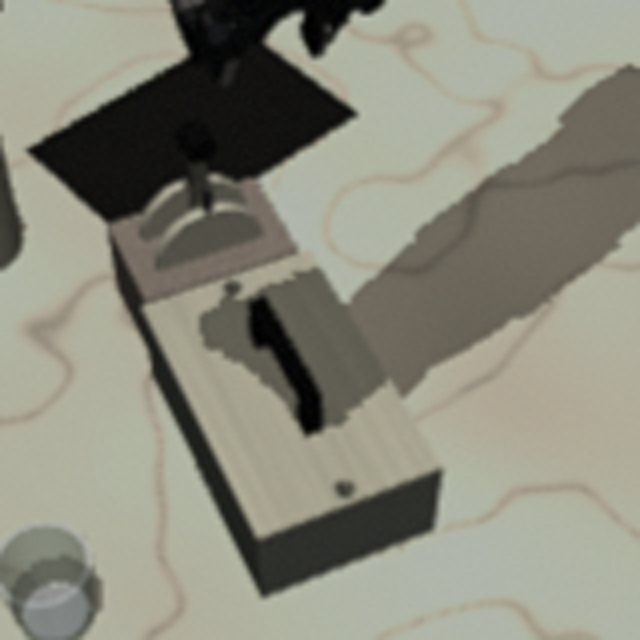

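The cover is seated with both pins showing, the lever is upright in line with the pointer, and the flask, bottle and beaker have not moved. Handing in.

```bash
python3 -c "
from bench import job_done
print(job_done())"
```

```text
the job is handed in; nothing more can be done
None
```

I carried out the whole sequence in the order asked and handed it in at about 56 s of the 210 s allowed.

- **Lever off:** I pinched the knob back, and my first check read about 0.025 rad short of the stop. I pushed it again until it stalled at about 12 N, and it then read about 0.005 rad.
- **Cover off:** I laid it flat and central on the black mat, all of it on the rubber.
- **Jars:** There were only two amber jars with black caps. Jar B shifted about 25 mm during the run while the arm was elsewhere, so I found it again before grasping. Both stood upright in the chamber in the last view before closing. I left the two turquoise look-alikes alone.
- **Cover back:** It met the rim at the predicted height (tool end at 106.9 mm), and both pins show in the holes.
- **Lever to pointer:** The knob slipped in the grip, so the first attempt stopped about 0.085 rad short. After two corrections, the side view put lever and pointer both at about 0.59 rad. The view from above put the lever about 0.01 rad lower.
- **Pointer and bystanders:** The pointer read the same before and after, about 0.59 rad. The flask, blue bottle and beaker were in the same places in the final scene picture. In the final top picture, the network's best guess for the blue bottle landed on the lever pod at low confidence (0.29), so that view did not confirm the bottle.

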